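Release the sprung keeper cap and take the bracket out of the die

ROBOT

A 6-joint arm with a two-finger parallel gripper is mounted at the origin on a cart in front of the work surface, level with it; the furniture and walls round the work are solid. World frame = base frame: x ahead of the robot, y to its left, z up, the work surface at z = 0. Lengths are in m, angles in rad, forces in N, time in s.
With the tool pointing down it reaches from about 0.35 to 0.975 m from the base axis. Payload 4.9 kg.
Tool frame: the origin (TCP) lies at the very end of the fingers, on their centre line; the grasp point (between the pads) lies 19 mm behind it (ctrl.grasp_offset is the distance from the TCP to the grasp point, in m); y points along the fingers, z is the direction in which the jaws open and shut, and the axes are right-handed (so a half turn about y gives the same grasp; the last joint's range is limited). The gripper opens to 85 mm and grips with 20 to 120 N. Pads are 22 mm wide; open, the fingers measure 114 mm over their backs; the gripper's body (76 mm by 85 mm) begins 54 mm behind the grasp point. The pads swing forward as they close: fully open they stand 13 mm farther back than shut.
Start: joints at [-1.395, 0.053, 1.613, -0, 1.476, -0.119], TCP at [0.182, -0.598, 0.198] pointing down, gripper open.
Joint ranges: [-3.01, 3.01], [-1.01, 2.22], [0.06, 2.58], [-1.02, 4.17], [0.09, 2.62], [-3.14, 3.14]. Speed limits (rad/s): [2.57, 2.57, 3.14, 3.14, 3.14, 3.14].

INTERFACE

Orientations are given as a rotation vector (axis times angle).
In Python, from station import ctrl, eyes, finish_job, find_in, regions_of, pinpoint gives the robot as it stands.
- The arm moves only by the tool play_rows, never from a script. Its argument "moves" is a list of rows, each an object of numbers: "x", "y", "z": the shift along the world's x, y, z in cm; "turn": the turn about the world's z in degrees; "jaw": the finger opening in cm, from 0 to 8.54. A call has 1 to 8 rows; each row shifts and turns the commanded pose from where the row before left it; what a row does not reach is not made up. A row lasts 1/12 s, in which the tool goes at most 41.7 mm and 7.16 degrees, less where a joint would pass 70% of its speed; a pose out of reach is approached as far as the arm can. A call is refused whole if a number of a shift passes 4.17 or a number of a turn 7.16, either way. A call with a gripper value outside its range is refused whole. The fingers move at their own pace and stop on an object; "squeeze" is the grip in N (left out, the last holds). Time passes only in rows, so rows that do not move let the fingers close. It gives the time, the measured TCP pose, the force and the opening at its end, in the units of the state.
- ctrl.get_obs(): the state, without advancing time (a new reading comes with each control period).
- eyes.get_image(name): name is "scene" or "side" or "wrist"; returns a dict with "img" (384x512x3 uint8, red, green, blue), "camera_matrix" (3x3 intrinsics, pixels), "D" ([k1, k2, p1, p2, k3] as OpenCV has them; the pictures are not rectified), "cam_to_world" (4x4, takes a point from camera to world coordinates). Camera axes: x right, y up, looking along -z (the intrinsics and any distortion apply to the point x, -y, -z); pixel columns grow to the right and rows downward; lengths in m; the calibration is good to about 2 mm. A picture is of the moment at which its call begins. There is no depth.
- finish_job(): hands the job in, once; it reports no verdict.
Trained networks look in the newest picture that a camera, given by its name, has taken for a name from the list of things; names that differ only in an ending like _2 or _b are one class to them, and where a whole thing is asked for, a point or a joint stands for the part that bears it (a point fixed in the world has none). Each returns a list of dicts, best first, with "score" (0 to 1); they miss things now and then, are a little off and sometimes report something else, mostly with a low value. They report only what shows in the picture. A call takes as long as a camera call. They do not tell look-alikes from the thing itself.
- find_in(camera, query): "point" ([column, row] in pixels, amid what is visible of it).
- regions_of(camera, query): "pixels" (384x512 bool, what is visible of it) and "point" ([column, row] in pixels, amid what is visible of it).
- pinpoint(camera, query): "point" ([column, row] in pixels: a listed point, or the origin of a listed thing).
The state is a dict: "t": time; "q": joint angles; "dq": joint speeds; "effort": joint torques, N m; "tool_pos": TCP position; "tool_rot": TCP orientation; "contact_force": force on the tool from outside, world axes, zero at the start; "wrist_torque": the same for the moment, N m; "opening": finger opening in m.
Only numpy, scipy, OpenCV 4.12 (cv2) and the standard library are available. Lean on these libraries where they do the work, as an engineer would, in place of code of your own. Each camera call takes 0.05 s, during which the arm holds its last target.

TASK

First push the orange-gripped keeper cap on the forming die straight down against its spring, then, holding it down, twist it anticlockwise free of its catch, lift it off and set it down on the bench clear of the die. Then lift the bent bracket out of the die cavity and lay it on its base in the grey tray. Set both down rather than dropping them, and leave the other things on the bench where they are.

Things in the scene. Friction and masses are not known exactly. Their poses are not given: they have to be found in the camera images.
- die: Blue and steel forming die, fixed. Origin on the bench; spans x -95 to +78, y -45 to +45 mm. Cap socket at x -45, y 0 (block top there 28 mm above the bench). Cavity with the bracket on the +x side: floor 22 mm, wall tops 34 mm above the bench. Red dot: where the white pointer on the cap's flange stands when locked; green dot: when free.
- cap_grip (a point): Centre of the orange bar grip of the keeper cap (loose, about 400 g): bar 46 mm along x, 12 mm thick along y, 30 mm tall, z up. It stands on a dark flange 72 mm across, 5 mm thick, whose top is 15 mm below this point. Locked, this point is 56 mm above the bench, its x lies along the die's x (either way round), and the flange overhangs the bracket's tongue.
- spring_pad (a joint): Sprung pad under the cap's shaft: how far it is pressed, m. 0.006 with the cap locked (spring 9 N, less the weight of the cap, 4 N), 0.014 with the cap pushed fully down to its hard stop (spring 13 N), 0 when the cap is up or off; once turned free the spring lifts the cap only 6 mm above its locked height.
- bracket_grip (a point): Centre between the two upright sides of the grey metal bracket (loose, about 150 g), 22 mm above its underside; x along it, z up. Sides: 44 mm long (x), 36 mm over their outer faces (y), tops 18 mm above this point. In the die it lies along the die's x, sunk 12 mm, the sides standing 28 mm out: grip across both sides from above, lift straight up.
- tray_in (a point): Centre of the inner floor of the open grey tray, fixed to the bench: 160 mm along its x, 130 mm along its y, 26 mm high, walls 4 mm thick; the floor is 4 mm above the bench.
- cap: The whole cap; origin at the centre of its foot, 38 mm below the grip centre. Below the flange: an 18 mm long shaft, 22 mm thick, 38 mm over two lugs. To free it: first push straight down 7 mm (6 to 8), then, held down, turn anticlockwise seen from above by 65 degrees (56 to 74 will do, stop at 75), then lift straight up. Pushed under 5 mm, the catch holds it.
- bracket: The whole bracket; origin at the centre of the underside of its flat base, 82 mm long, 36 mm wide, 5 mm thick. The upright sides stand on its +x half (grip centre at x +17 mm); the -x end is the bare tongue.
- tray: The tray as a whole; origin on the bench under its centre.
- pipe_nipple: Bystander, fixed: rusty grey pipe stub on end, 48 mm across, 55 mm high; origin at the centre of its underside.
- angle: Bystander, loose: welded angle offcut, 42x55x42 mm; origin at the centre of its underside.
- chisel: Bystander, loose: grey cold chisel lying flat, 18x180x14 mm, long along its y; origin at the centre of its underside.
Not all that is in view belongs to the job. Of the things like the cap, leave any that is pink; of the rest the larger one is meant. Leave any blue or purple look-alike of the bracket alone.

How it is judged:
By the outcome, as a careful person would: the job done as asked, in the order asked, and still so for the second after the job is handed in, with the robot touching nothing.
It also fails if it takes over 61 s, if anything falls off the work surface, if the arm or the gripper's body presses on something with over 40 N, if the wrist force passes 120 N, or if a joint passes its speed limit or range.

## Working session

There is one attempt and no reset: what is moved stays moved. The work goes in short steps, Python scripts to look and compute and a tool call to move; the robot and the scene stay as the last step left them, time stands still between calls to the robot, and variables do not carry over. Pictures are saved under pics/ and viewed, and the job is handed in when it is done.

Besides the shell and the picture viewer there is one more tool, called as name([rows], argument=value, ...), one row to a line, values as JSON. play_rows: Moves the arm, as the interface text tells. Its arguments: {"type":"object","properties":{"moves":{"type":"array"},"squeeze":{"type":"number"}},"required":["moves"]}

```bash
mkdir -p pics; ls; python3 - <<'E'
from station import ctrl,eyes
import cv2,numpy as np
for n in ["scene","side","wrist"]:
    d=eyes.get_image(n); cv2.imwrite(f"pics/{n}0.png",cv2.resize(d["img"][:,:,::-1],(800,600)))
    print(n,d["camera_matrix"].tolist(),d["D"],np.round(d["cam_to_world"],3).tolist())
o=ctrl.get_obs();print(o, ctrl.grasp_offset)
E
```

```text
pics
scene [[381.6884986132172, 0.0, 260.60851275609656], [0.0, 381.6884986132172, 194.501328170678], [0.0, 0.0, 1.0]] [-0.07692065  0.          0.          0.          0.        ] [[-0.434, 0.556, -0.709, -0.053], [-0.901, -0.287, 0.327, 0.541], [-0.022, 0.78, 0.625, 0.607], [0.0, 0.0, 0.0, 1.0]]
side [[458.86551538614174, 0.0, 259.98002537107845], [0.0, 458.86551538614174, 187.42069714216876], [0.0, 0.0, 1.0]] [-0.07957716  0.          0.          0.          0.        ] [[-0.95, 0.181, -0.255, 0.252], [-0.313, -0.601, 0.736, 1.045], [-0.02, 0.778, 0.628, 0.725], [0.0, 0.0, 0.0, 1.0]]
wrist [[275.4671854304067, 0.0, 253.53909070073524], [0.0, 275.4671854304067, 193.74347317416658], [0.0, 0.0, 1.0]] [0.02244066 0.         0.         0.         0.        ] [[0.291, 0.924, 0.249, 0.245], [-0.957, 0.281, 0.073, -0.579], [-0.003, -0.26, 0.966, 0.373], [0.0, 0.0, 0.0, 1.0]]
{'t': 0.15, 'q': array([-1.39498681e+00,  5.32536570e-02,  1.61401126e+00, -6.19885986e-06,
        1.47603610e+00, -1.18967602e-01]), 'dq': array([ 0.00164085, -0.00397701, -0.00270372,  0.00133053,  0.00041606,
       -0.00045686]), 'effort': array([ 2.49011855e-04, -3.94241774e+01, -3.70721376e+01, -1.57960390e-04,
        4.67615857e-03,  1.33197491e-05]), 'tool_pos': array([ 0.18149699, -0.59747323,  0.19659595]), 'tool_rot': array([-0.30634222,  2.06478659, -2.06122539]), 'contact_force': array([ 0.51062877, -0.11475004, -0.45026114]), 'wrist_torque': array([-0.01764214,  0.00067695, -0.02896085]), 'opening': 0.08569088243902205} 0.0187
```

View pics/scene0.png

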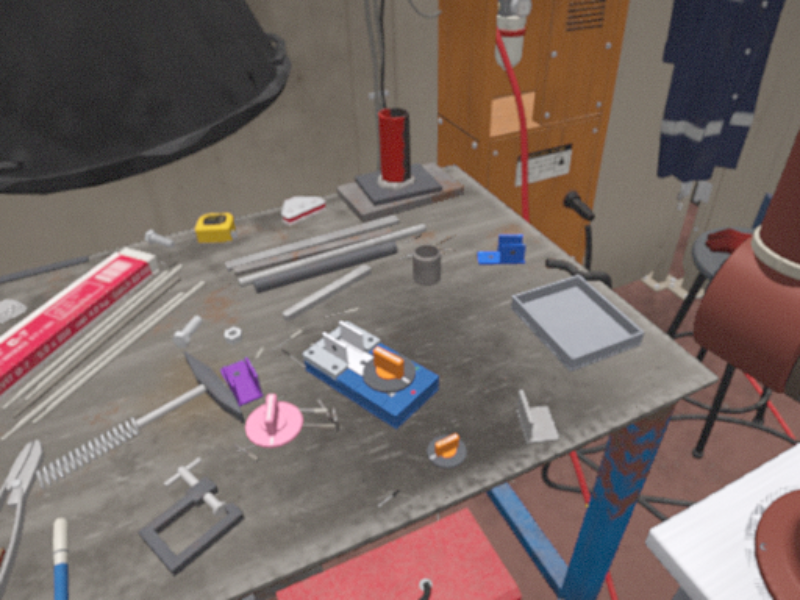

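View pics/side0.png

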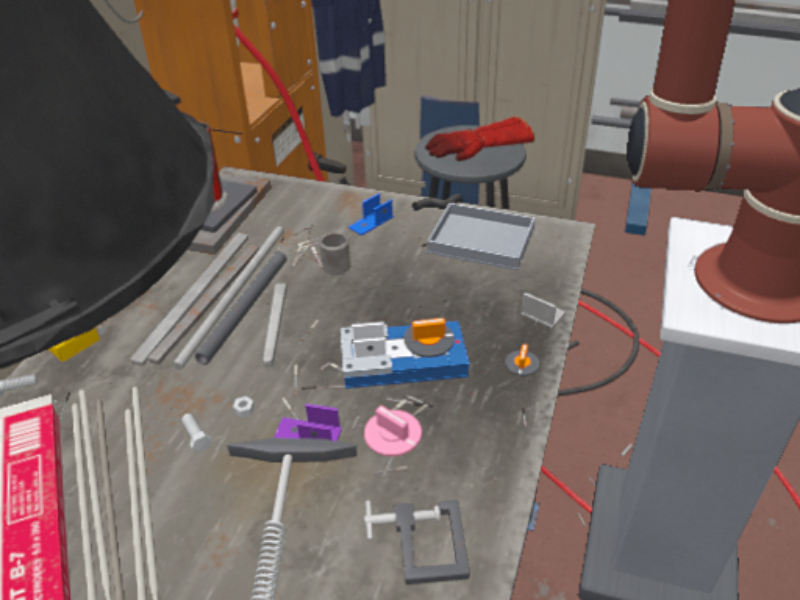

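View pics/wrist0.png

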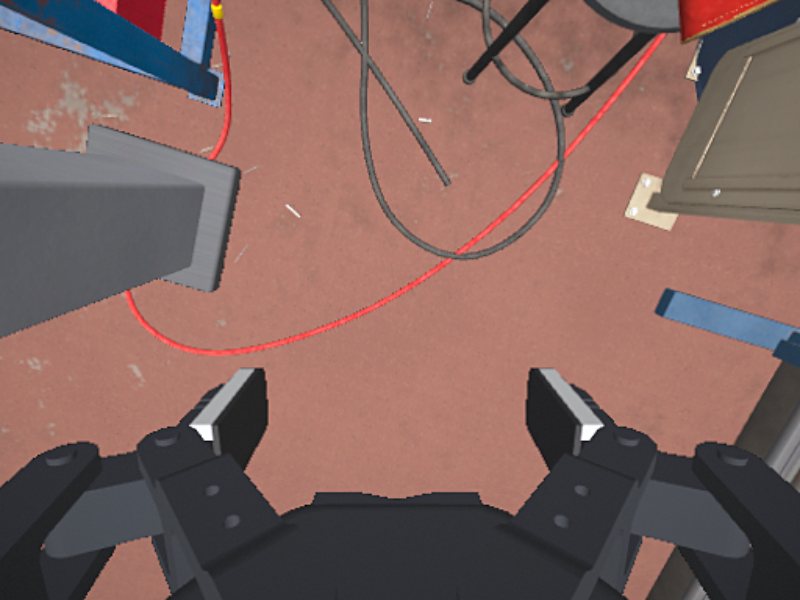

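The scene picture shows the die at about (375,370) of 800x600 with the orange cap on it. A smaller orange cap is at (447,448), the pink one at (273,420), the tray at (577,320), the blue and purple look-alikes at (505,250) and (240,380), and the angle offcut at (537,415). Next I'll measure.

```bash
cat > h.py <<'E'
from station import ctrl,eyes,finish_job,find_in,regions_of,pinpoint
import cv2,numpy as np
from scipy.spatial.transform import Rotation as R
def ray(d,p):
    u=cv2.undistortPoints(np.array([[p]],float),d["camera_matrix"],np.array(d["D"],float))[0,0]
    T=np.array(d["cam_to_world"]); v=T[:3,:3]@np.array([u[0],-u[1],-1]); return T[:3,3],v/np.linalg.norm(v)
def onz(d,p,z):
    o,v=ray(d,p); return o+v*(z-o[2])/v[2]
def tri(rs):
    A=0;b=0
    for o,v in rs:
        M=np.eye(3)-np.outer(v,v);A=A+M;b=b+M@o
    x=np.linalg.solve(A,b); return x,[np.linalg.norm((np.eye(3)-np.outer(v,v))@(x-o)) for o,v in rs]
def proj(d,P):
    T=np.array(d["cam_to_world"]);c=(np.linalg.inv(T)@np.r_[P,1])[:3];c=np.array([c[0],-c[1],-c[2]])
    return cv2.projectPoints(c[None],np.zeros(3),np.zeros(3),d["camera_matrix"],np.array(d["D"],float))[0][0,0]
def tool():
    o=ctrl.get_obs(); r=R.from_rotvec(o["tool_rot"]).as_matrix()
    return o["tool_pos"],r[:,1],r[:,2],o
E
python3 - <<'E'
from h import *
D={n:eyes.get_image(n) for n in ["scene","side"]}
Z=dict(cap_grip=.056,bracket_grip=.044,tray_in=.004,die=0,cap=.018,bracket=.022,pipe_nipple=0,angle=0,chisel=0,tray=0)
for q,z in Z.items():
    for n in D:
        for r in pinpoint(n,q)[:4]:
            print(q,n,round(r["score"],2),np.round(r["point"],1),np.round(onz(D[n],r["point"],z),4))
E
```

```text
cap_grip scene 0.93 [285.4 288.1] [0.3129 0.3289 0.056 ]
cap_grip scene 0.87 [250.9 232.6] [0.4683 0.325  0.056 ]
cap_grip scene 0.86 [176.2 264.8] [0.4532 0.4881 0.056 ]
cap_grip side 0.89 [251.9 271. ] [0.4599 0.5064 0.056 ]
cap_grip side 0.77 [273.  211.1] [0.4714 0.3317 0.056 ]
cap_grip side 0.63 [335.8 228.2] [0.3304 0.3447 0.056 ]
cap_grip side 0.51 [216.  170.9] [0.6472 0.2317 0.056 ]
bracket_grip scene 0.91 [216.1 218.8] [0.5536 0.3705 0.044 ]
bracket_grip scene 0.65 [159.1 244.7] [0.5327 0.5037 0.044 ]
bracket_grip scene 0.6 [325.8 160.8] [0.635  0.0314 0.044 ]
bracket_grip side 0.91 [237.  218.7] [0.5432 0.3655 0.044 ]
bracket_grip side 0.73 [206.2 272.9] [0.5464 0.5276 0.044 ]
tray_in scene 0.9 [366.8 207.6] [0.4678 0.0195 0.004 ]
tray_in side 0.56 [309.1 154.6] [0.4613 0.0258 0.004 ]
die scene 0.69 [232.7 240.2] [0.5178 0.3491 0.    ]
die side 0.62 [252.1 232.1] [0.514  0.3532 0.    ]
cap scene 0.93 [176.5 278. ] [0.4547 0.4935 0.018 ]
cap scene 0.82 [248.7 242.6] [0.4787 0.327  0.018 ]
cap scene 0.78 [287.5 294.2] [0.3241 0.3175 0.018 ]
cap side 0.89 [275.1 220.7] [0.469
[... 299 characters left out ...]
.79 [199.1 276.2] [0.566 0.523 0.022]
bracket side 0.59 [237.2 140.5] [0.6648 0.0413 0.022 ]
bracket side 0.21 [310.6 154.7] [0.4522 0.0505 0.022 ]
pipe_nipple scene 0.72 [268.5 174.7] [0.7033 0.167  0.    ]
pipe_nipple scene 0.29 [366.2 206.2] [0.4762 0.0141 0.    ]
pipe_nipple side 0.93 [216.7 170.3] [0.6795 0.1606 0.    ]
angle scene 0.73 [233.8 241.6] [0.5126 0.3486 0.    ]
angle scene 0.72 [343.  275.3] [0.3253 0.189  0.    ]
angle side 0.65 [347.2 197.9] [0.3305 0.1732 0.    ]
angle side 0.38 [242.3 225.2] [0.5428 0.3385 0.    ]
chisel scene 0.98 [209.1 188.5] [0.7199 0.3322 0.    ]
tray scene 0.56 [370.6 207.7] [0.4667 0.008  0.    ]
tray side 0.64 [307.7 152.6] [0.4685 0.0118 0.    ]
```

```bash
python3 - <<'E'
from h import *
p,y,z,o=tool()
print(p,y,z,np.degrees(np.arctan2(z[1],z[0])))
D={n:eyes.get_image(n) for n in ["scene","side"]}
for n in D:
    im=D[n]["img"]
    c=(250,230) if n=="scene" else (255,222)
    cr=im[c[1]-50:c[1]+50,c[0]-65:c[0]+65,::-1]
    cv2.imwrite(f"pics/{n}_crop.png",cv2.resize(cr,(780,600),interpolation=cv2.INTER_CUBIC))
E
```

```text
[ 0.18158759 -0.59801101  0.19759526] [-1.12863997e-05  1.61092760e-05 -1.00000000e+00] [ 2.90553889e-01 -9.56858630e-01 -1.86936070e-05] -73.10888056826714
```

View pics/scene_crop.png

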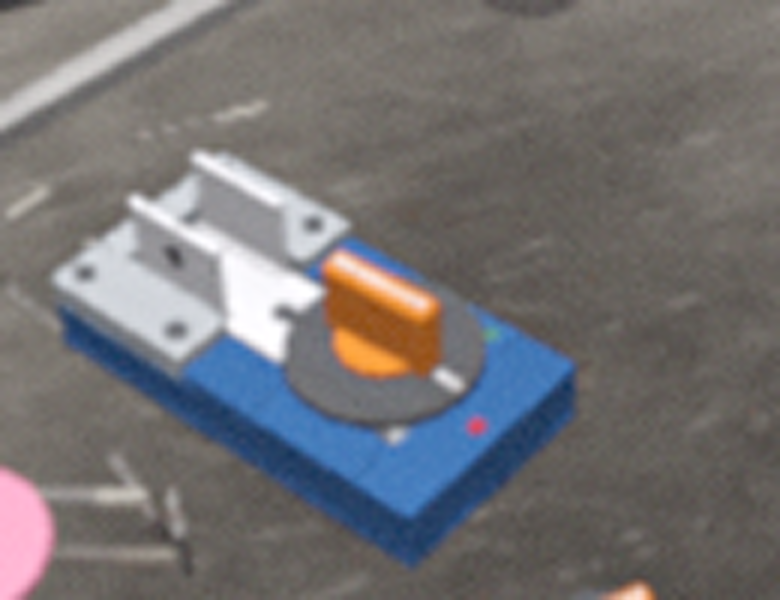

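View pics/side_crop.png

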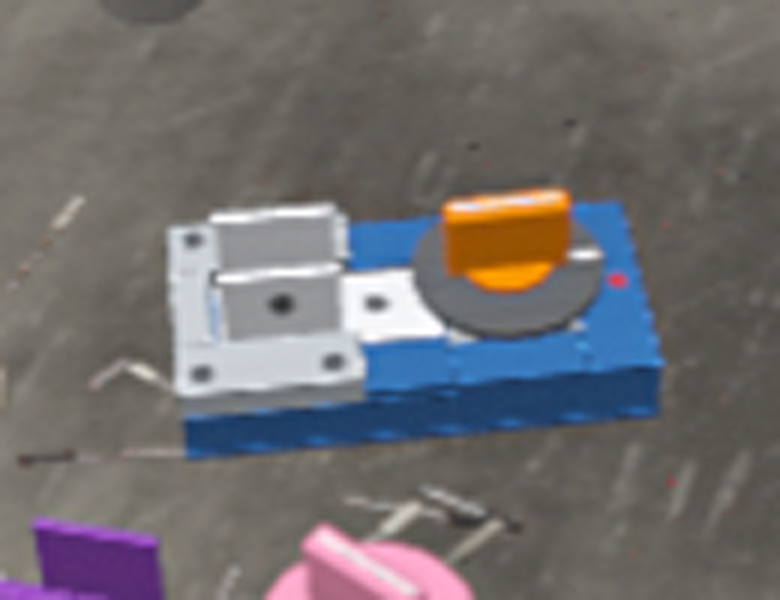

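play_rows([
  {"x":2.8,"y":2.8,"z":0.8,"turn":1.25},
  {"x":2.8,"y":2.8,"z":0.8,"turn":1.25},
  {"x":2.8,"y":2.8,"z":0.8,"turn":1.25},
  {"x":2.8,"y":2.8,"z":0.8,"turn":1.25},
  {"x":2.8,"y":2.8,"z":0.8,"turn":1.25},
  {"x":2.8,"y":2.8,"z":0.8,"turn":1.25},
  {"x":2.8,"y":2.8,"turn":1.25},
  {"x":2.8,"y":2.8,"turn":1.25},
])

```text
invalid input
```

play_rows([
  {"y":4.1},
  {"y":4.1},
  {"y":4.1},
  {"y":4.1},
  {"y":4.1},
  {"y":4.1},
  {"y":4.1},
  {"y":4.1},
])

```text
invalid input
```

play_rows([
  {"y":4,"x":0.7},
  {"y":4,"x":0.7},
  {"y":4,"x":0.7},
  {"y":4,"x":0.7},
  {"y":4,"x":0.7},
  {"y":4,"x":0.7},
  {"y":4,"x":0.7},
  {"y":4,"x":0.7},
])

```text
invalid input
```

play_rows([
  {},
  {},
])

```text
invalid input
```

```bash
python3 - <<'E'
from h import *
p,y,z,o=tool();print(p,np.degrees(np.arctan2(z[1],z[0])),o["q"],o["contact_force"])
d=eyes.get_image("wrist"); cv2.imwrite("pics/w1.png",cv2.resize(d["img"][:,:,::-1],(800,600)))
Z=dict(cap_grip=.056,bracket_grip=.044,die=0,cap=.018,bracket=.022)
for q,zz in Z.items():
    for r in pinpoint("wrist",q)[:3]:
        print(q,round(r["score"],2),np.round(r["point"],1),np.round(onz(d,r["point"],zz),4))
E
```

```text
[ 0.18157593 -0.59801431  0.19759369] -73.11094846944988 [-1.39501783e+00  5.27088240e-02  1.61290736e+00  1.29207430e-06
  1.47601449e+00 -1.18991182e-01] [-1.27656221  0.08574432 -0.56470987]
```

View pics/w1.png

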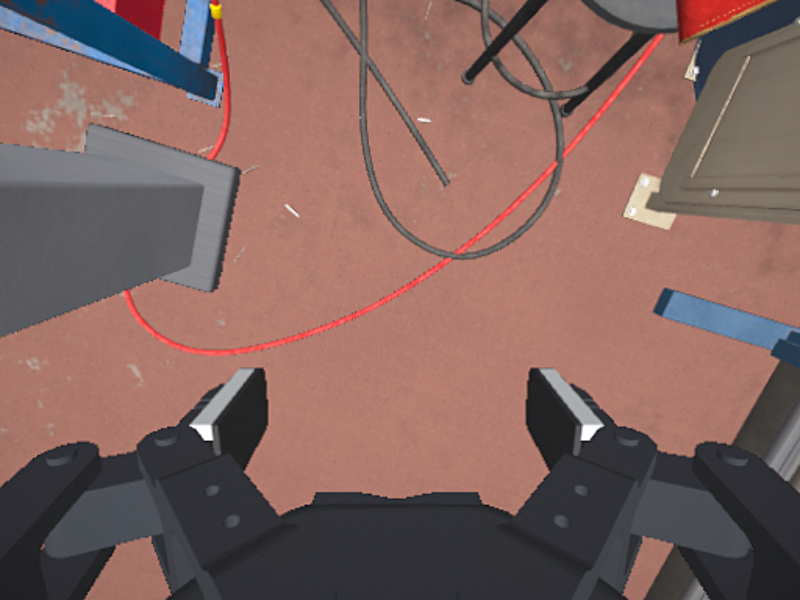

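All four calls were refused whole, so the picture hasn't changed. I'll try rows with every key filled in.

play_rows([
  {"x":2.8,"y":2.8,"z":0.8,"turn":1.25,"jaw":8.5},
  {"x":2.8,"y":2.8,"z":0.8,"turn":1.25,"jaw":8.5},
  {"x":2.8,"y":2.8,"z":0.8,"turn":1.25,"jaw":8.5},
  {"x":2.8,"y":2.8,"z":0.8,"turn":1.25,"jaw":8.5},
  {"x":2.8,"y":2.8,"z":0.8,"turn":1.25,"jaw":8.5},
  {"x":2.8,"y":2.8,"z":0.8,"turn":1.25,"jaw":8.5},
  {"x":2.8,"y":2.8,"z":0,"turn":1.25,"jaw":8.5},
  {"x":2.8,"y":2.8,"z":0,"turn":1.25,"jaw":8.5},
])

```text
t: 2.32
tool_pos: [0.407, -0.3728, 0.2469]
tool_rot: [-0.468, 1.957, -1.961]
contact_force: [0.7, 0.1, -0.3]
opening: 0.0848
```

play_rows([
  {"x":0,"y":4.1,"z":0,"turn":0,"jaw":8.5},
  {"x":0,"y":4.1,"z":0,"turn":0,"jaw":8.5},
  {"x":0,"y":4.1,"z":0,"turn":0,"jaw":8.5},
  {"x":0,"y":4.1,"z":0,"turn":0,"jaw":8.5},
  {"x":0,"y":4.1,"z":0,"turn":0,"jaw":8.5},
  {"x":0,"y":4.1,"z":0,"turn":0,"jaw":8.5},
  {"x":0,"y":4.1,"z":0,"turn":0,"jaw":8.5},
  {"x":0,"y":4.1,"z":0,"turn":0,"jaw":8.5},
])

```text
t: 2.98
tool_pos: [0.4051, -0.0443, 0.2459]
tool_rot: [-0.467, 1.96, -1.961]
contact_force: [0.3, -0.5, 0.5]
opening: 0.0855
```

play_rows([
  {"x":0.6,"y":4,"z":0,"turn":0,"jaw":8.5},
  {"x":0.6,"y":4,"z":0,"turn":0,"jaw":8.5},
  {"x":0.6,"y":4,"z":0,"turn":0,"jaw":8.5},
  {"x":0.6,"y":4,"z":0,"turn":0,"jaw":8.5},
  {"x":0.6,"y":4,"z":0,"turn":0,"jaw":8.5},
  {"x":0.6,"y":4,"z":0,"turn":0,"jaw":8.5},
  {"x":0.6,"y":4,"z":0,"turn":0,"jaw":8.5},
  {"x":0.6,"y":4,"z":0,"turn":0,"jaw":8.5},
])

```text
t: 3.65
tool_pos: [0.4534, 0.2763, 0.2458]
tool_rot: [-0.468, 1.959, -1.959]
contact_force: [0.4, -1.0, 0.5]
opening: 0.0851
```

play_rows([
  {"x":0.0,"y":3,"z":0,"turn":0,"jaw":8.5},
  {"x":0,"y":2,"z":0,"turn":0,"jaw":8.5},
  {"x":0,"y":0,"z":0,"turn":0,"jaw":8.5},
])

```text
t: 3.9
tool_pos: [0.4529, 0.3272, 0.2452]
tool_rot: [-0.473, 1.959, -1.957]
contact_force: [-0.1, -0.7, 1.0]
opening: 0.0849
```

```bash
python3 - <<'E'
from h import *
p,y,z,o=tool();print(p,np.degrees(np.arctan2(z[1],z[0])),o["q"],o["contact_force"])
d=eyes.get_image("wrist"); cv2.imwrite("pics/w2.png",cv2.resize(d["img"][:,:,::-1],(800,600)))
np.savez("w2.npz",**d)
Z=dict(cap_grip=.056,bracket_grip=.044,die=0)
for q,zz in Z.items():
    for r in pinpoint("wrist",q)[:3]:
        print(q,round(r["score"],2),np.round(r["point"],1),np.round(onz(d,r["point"],zz),4))
E
```

```text
[0.45293184 0.32724971 0.2452121 ] -62.86660049759677 [ 4.91828534e-01 -1.29135117e-01  1.71098861e+00  1.17895306e-03
  1.56008449e+00  1.58904466e+00] [-0.11722377 -0.74794484  0.95250535]
cap_grip 0.74 [229.3 234.7] [0.3546 0.3157 0.056 ]
cap_grip 0.62 [257.8 157.6] [0.4712 0.3301 0.056 ]
cap_grip 0.61 [149.5 101.8] [0.4711 0.4832 0.056 ]
bracket_grip 0.7 [164.7  22.8] [0.5625 0.5037 0.044 ]
bracket_grip 0.64 [261.5  88.4] [0.5507 0.3658 0.044 ]
die 0.72 [260.9 118.2] [0.5184 0.3487 0.    ]
```

View pics/w2.png

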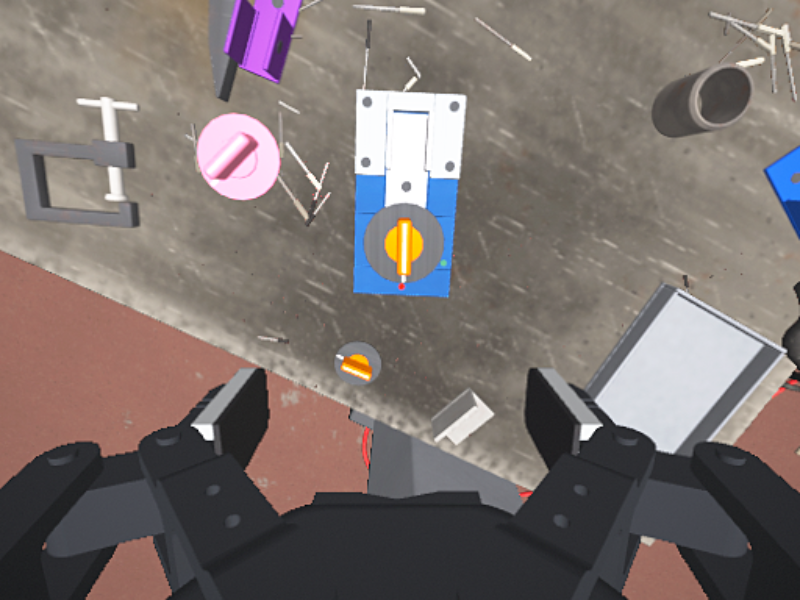

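```bash
python3 - <<'E'
from h import *
d=dict(np.load("w2.npz"))
s=.64
P=lambda c,z:onz(d,[c[0]*s,c[1]*s],z)
a=P((354,293),.028);b=P((448.5,297),.028);c=P((357,90),.034);e=P((466,95),.034)
print(a,b,c,e)
f=lambda v:np.degrees(np.arctan2(v[1],v[0]))
print("y dir",f(a-b)-90,f(c-e)-90,"x dir",f((c+e)-(a+b)), np.linalg.norm(a-b),np.linalg.norm(c-e),np.linalg.norm((c+e-a-b)/2))
print("centre est",(a+b)/2,(c+e)/2)
im=d["img"];hsv=cv2.cvtColor(im,cv2.COLOR_RGB2HSV)
cr=im[110:200,215:300,::-1];cv2.imwrite("pics/w2c.png",cv2.resize(cr,(566,600),interpolation=cv2.INTER_NEAREST))
E
```

```text
[0.40797998 0.34873954 0.028     ] [0.44516843 0.26778473 0.028     ] [0.56498529 0.42066244 0.034     ] [0.60235874 0.33938906 0.034     ]
y dir 24.672772675346124 24.695267047678584 x dir 24.551323689846182 0.08908794744064208 0.08945466831893198 0.17281706933014826
centre est [0.4265742  0.30826213 0.028     ] [0.58367201 0.38002575 0.034     ]
```

View pics/w2c.png

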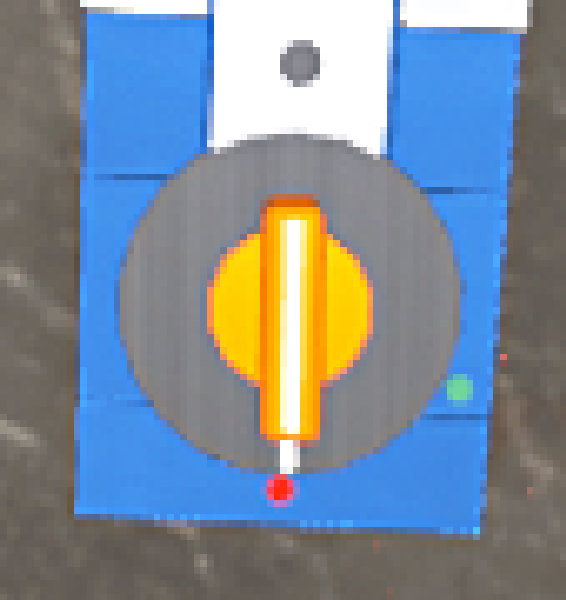

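The picture shows the die square in view with the cap at (403,243) and the pointer at the red dot, so it is locked. The die sizes I measured are 89x173 mm (given 90x173), its yaw is 24.6° and the cap is at (0.472, 0.329). Now I'll go down onto the grip.

play_rows([
  {"x":1,"y":0.1,"z":-2,"turn":-1.3,"jaw":5},
  {"x":0.9,"y":0.1,"z":-3,"turn":-1.2,"jaw":5},
  {"x":0,"y":0,"z":-3,"turn":0,"jaw":5},
  {"x":0,"y":0,"z":-3,"turn":0,"jaw":5},
  {"x":0,"y":0,"z":-2,"turn":0,"jaw":5},
  {"x":0,"y":0,"z":0,"turn":0,"jaw":5},
])

```text
t: 4.6
tool_pos: [0.4694, 0.3228, 0.1098]
tool_rot: [-0.438, 1.988, -1.994]
contact_force: [-0.1, -0.2, -2.2]
opening: 0.0503
```

```bash
python3 - <<'E'
from h import *
p,y,z,o=tool();print(p,np.degrees(np.arctan2(z[1],z[0])),o["opening"],o["contact_force"])
d=eyes.get_image("wrist"); cv2.imwrite("pics/w3.png",cv2.resize(d["img"][:,:,::-1],(800,600)))
d=eyes.get_image("side"); cv2.imwrite("pics/s3.png",cv2.resize(d["img"][120:270,160:360,::-1],(800,600)))
E
```

```text
[0.46942172 0.32278984 0.10983405] -65.72471410392933 0.05027947170170149 [-0.09514049 -0.19780358 -2.19034822]
```

View pics/w3.png

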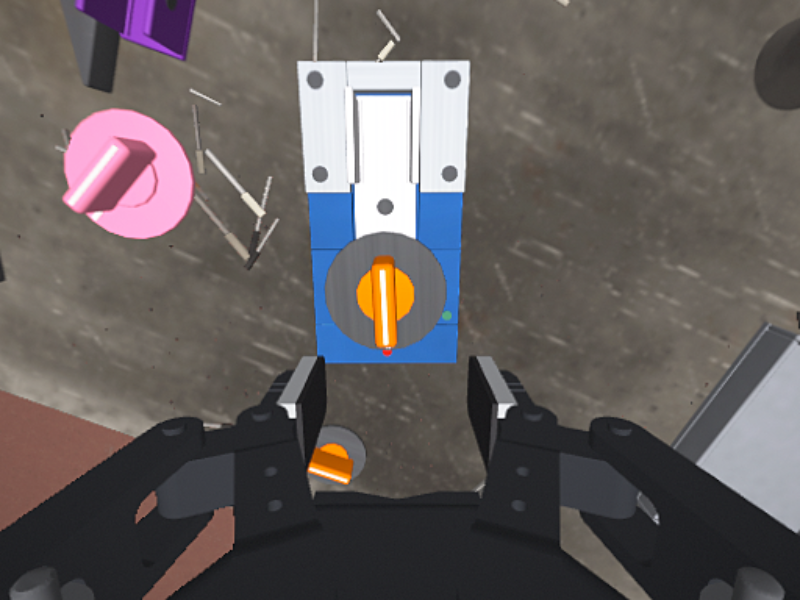

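View pics/s3.png

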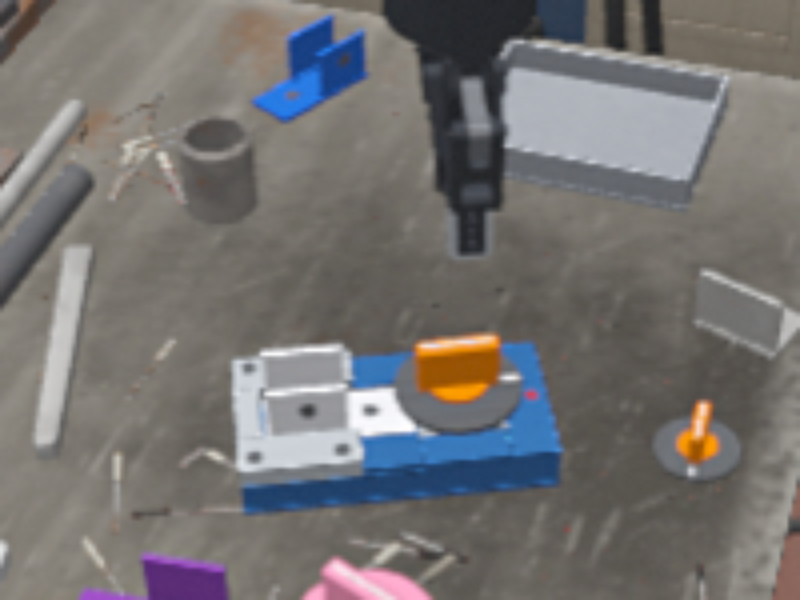

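```bash
python3 - <<'E'
from h import *
d=eyes.get_image("wrist")
s=.64
P=lambda c,z:onz(d,[c[0]*s,c[1]*s],z)
a=P((317,362),.028);b=P((457,362),.028);c=P((297.5,61),.034);e=P((470,61),.034)
f=lambda v:np.degrees(np.arctan2(v[1],v[0]))
print("y dir",f(a-b)-90,f(c-e)-90,"x dir",f((c+e)-(a+b)), np.linalg.norm(a-b),np.linalg.norm(c-e),np.linalg.norm((c+e-a-b)/2))
X=((c+e)-(a+b))[:2];X/=np.linalg.norm(X)
A=((a+b)/2)[:2];C=((c+e)/2)[:2]
print("cap",A+.05*X,C-.123*X)
for q,z in dict(cap_grip=.056,bracket_grip=.044).items():
  for r in pinpoint("wrist",q)[:3]: print(q,r["score"],onz(d,r["point"],z))
p,y,z,o=tool();print(p,y,np.degrees(np.arctan2(z[1],z[0])),o["dq"])
E
```

```text
y dir 24.325758137040992 24.332915394862624 x dir 24.505875992087486 0.09219374183311634 0.09228891173983302 0.17610278253531814
cap [0.47453562 0.33211421] [0.47726587 0.33335879]
cap_grip 0.87 [0.47198581 0.32894295 0.056     ]
cap_grip 0.82 [0.47488239 0.48050615 0.056     ]
cap_grip 0.75 [0.36334827 0.31810982 0.056     ]
bracket_grip 0.9 [0.54985875 0.36733596 0.044     ]
bracket_grip 0.7 [0.56253066 0.49800102 0.044     ]
[0.47425174 0.3263861  0.11847882] [ 0.00404262  0.00204473 -0.99998974] -65.64327125884353 [ 0.00382277  0.00170068 -0.00326659  0.00143873 -0.00178017  0.00120222]
```

play_rows([
  {"x":0,"y":0,"z":0,"turn":0,"jaw":5},
  {"x":0,"y":0,"z":0,"turn":0,"jaw":5},
  {"x":0,"y":0,"z":0,"turn":0,"jaw":5},
])

```text
t: 5.1
tool_pos: [0.4731, 0.3263, 0.1168]
tool_rot: [-0.427, 1.986, -1.985]
contact_force: [0.5, -0.2, 0.9]
opening: 0.0501
```

```bash
python3 - <<'E'
from h import *
p,y,z,o=tool();print(p,y,np.degrees(np.arctan2(z[1],z[0])),o["dq"])
d=eyes.get_image("wrist")
cv2.imwrite("pics/w4.png",cv2.resize(d["img"][:,:,::-1],(800,600)));np.savez("w4.npz",**d)
for q,z in dict(cap_grip=.056,bracket_grip=.044).items():
  for r in pinpoint("wrist",q)[:3]: print(q,r["score"],onz(d,r["point"],z))
E
```

```text
[0.47314423 0.32628971 0.11675832] [ 1.67209401e-03  8.27784090e-04 -9.99998259e-01] -65.60701673959242 [ 0.00085216  0.00704819  0.00731462  0.00072666 -0.00104124  0.00140663]
cap_grip 0.95 [0.47130402 0.33180301 0.056     ]
cap_grip 0.9 [0.3609714  0.31787501 0.056     ]
cap_grip 0.59 [0.4759686 0.4802953 0.056    ]
bracket_grip 0.62 [0.56276767 0.49680414 0.044     ]
bracket_grip 0.59 [0.54769681 0.36542961 0.044     ]
```

View pics/w4.png

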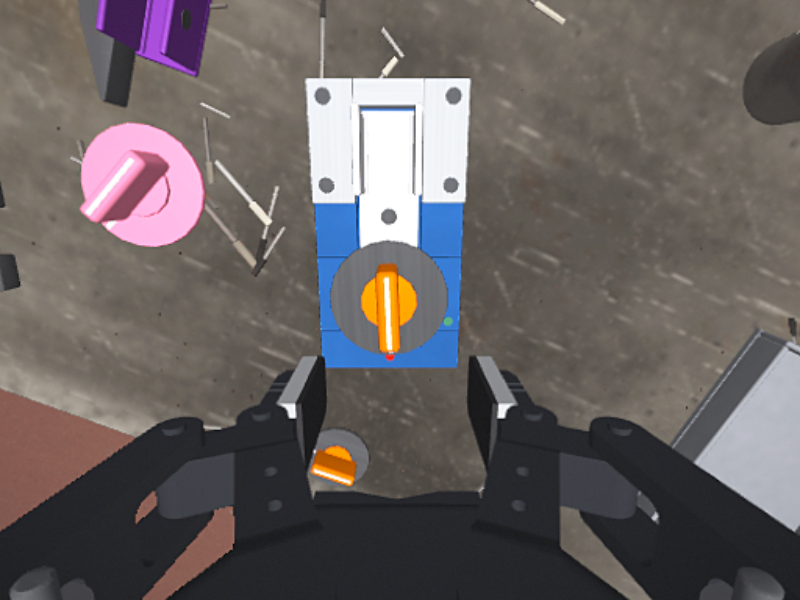

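```bash
python3 - <<'E'
from h import *
d=dict(np.load("w4.npz"))
s=.64
P=lambda c,z:onz(d,[c[0]*s,c[1]*s],z)
a=P((322,367),.028);b=P((458,367),.028);c=P((306,80),.034);e=P((470,79),.034)
f=lambda v:np.degrees(np.arctan2(v[1],v[0]))
print("y dir",f(a-b)-90,f(c-e)-90,"x dir",f((c+e)-(a+b)), np.linalg.norm(a-b),np.linalg.norm(c-e),np.linalg.norm((c+e-a-b)/2))
X=((c+e)-(a+b))[:2];X/=np.linalg.norm(X)
A=((a+b)/2)[:2];C=((c+e)/2)[:2]
print("cap",A+.05*X,C-.123*X,"die",A+.095*X)
# cap from bar top center & flange
print("bar top",P((388,308),.071))
# bracket: sides tops z=.062: inner/outer edges
for q in [(356,105),(356,193),(417,105),(417,193)]: print(P(q,.062))
print(P((388,216),.027))
E
```

```text
y dir 24.423772661871297 24.72169366286407 x dir 24.52034139662855 0.09020091925943564 0.08923843183136941 0.17153526623129686
cap [0.47248265 0.33017402] [0.47105451 0.32952257] die [0.51342428 0.34884975]
bar top [0.47486087 0.33139273 0.071     ]
[0.56082879 0.38733959 0.062     ]
[0.52225262 0.37101497 0.062     ]
[0.5732571  0.35995737 0.062     ]
[0.53535376 0.34215387 0.062     ]
[0.51616908 0.35082324 0.027     ]
```

play_rows([
  {"x":-0.1,"y":0.3,"z":-1.5,"turn":0.2,"jaw":5},
  {"x":0,"y":0,"z":-1.5,"turn":0,"jaw":5},
  {"x":0,"y":0,"z":-1.2,"turn":0,"jaw":4},
  {"x":0,"y":0,"z":-1,"turn":0,"jaw":4},
  {"x":0,"y":0,"z":-0.6,"turn":0,"jaw":4},
  {"x":0,"y":0,"z":0,"turn":0,"jaw":4},
  {"x":0,"y":0,"z":0,"turn":0,"jaw":4},
  {"x":0,"y":0,"z":0,"turn":0,"jaw":4},
])

```text
t: 5.92
tool_pos: [0.4722, 0.3293, 0.0584]
tool_rot: [-0.431, 1.984, -1.983]
contact_force: [-0.5, 0.7, 0.5]
opening: 0.0399
```

```bash
python3 - <<'E'
from h import *
p,y,z,o=tool();print(p,y,np.degrees(np.arctan2(z[1],z[0])),o["dq"],o["contact_force"])
d=eyes.get_image("side"); cv2.imwrite("pics/s5.png",cv2.resize(d["img"][150:262,200:350,::-1],(800,600)))
d=eyes.get_image("scene"); cv2.imwrite("pics/c5.png",cv2.resize(d["img"][150:300,150:350,::-1],(800,600)))
E
```

```text
[0.47218548 0.32927067 0.05840878] [ 1.17947821e-03  6.29945368e-04 -9.99999106e-01] -65.41236522705464 [-7.26980332e-05 -4.85472075e-03 -6.21238828e-03  3.31227827e-04
 -9.16017796e-04 -5.98604460e-04] [-0.48166168  0.68470249  0.48312275]
```

View pics/s5.png

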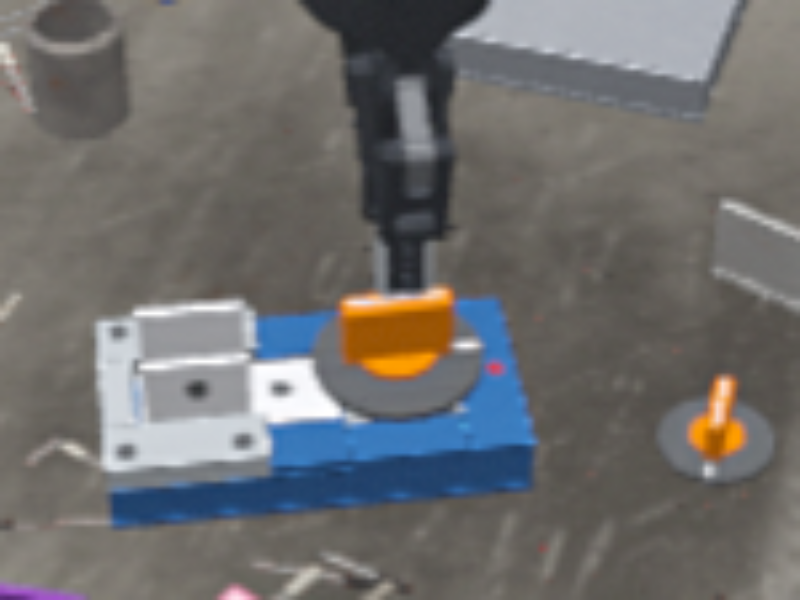

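View pics/c5.png

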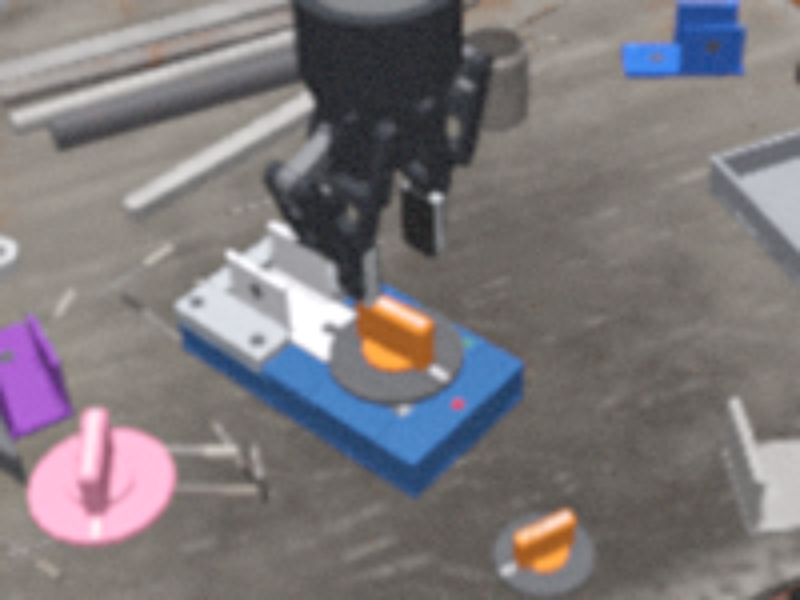

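```bash
python3 - <<'E'
from h import *
p,y,z,o=tool();print(p,o["opening"])
for n,(x0,x1,y0,y1) in dict(side=(200,350,150,262),scene=(150,350,150,300)).items():
    d=eyes.get_image(n); im=d["img"][:,:,::-1].copy()
    im=cv2.resize(im[y0:y1,x0:x1],(800,600),interpolation=cv2.INTER_CUBIC);k=800/(x1-x0);ky=600/(y1-y0)
    for P,c in [(p,(0,255,0)),(p+.02*z,(255,255,0)),(p-.02*z,(255,0,255)),(np.array([.472,.3295,.071]),(0,0,255))]:
        q=proj(d,P);cv2.circle(im,(int((q[0]-x0)*k),int((q[1]-y0)*ky)),4,c,-1)
    cv2.imwrite(f"pics/{n}6.png",im)
d=eyes.get_image("wrist");im=cv2.resize(d["img"][:,:,::-1],(800,600))
for P,c in [(p,(0,255,0)),(p+.02*z,(255,255,0)),(p-.02*z,(255,0,255)),(np.array([.472,.3295,.071]),(0,0,255))]:
    q=proj(d,P)/.64;cv2.circle(im,(int(q[0]),int(q[1])),4,c,-1)
cv2.imwrite("pics/wrist6.png",im)
E
```

```text
[0.47230445 0.32933899 0.0586805 ] 0.04007400877270374
```

View pics/scene6.png

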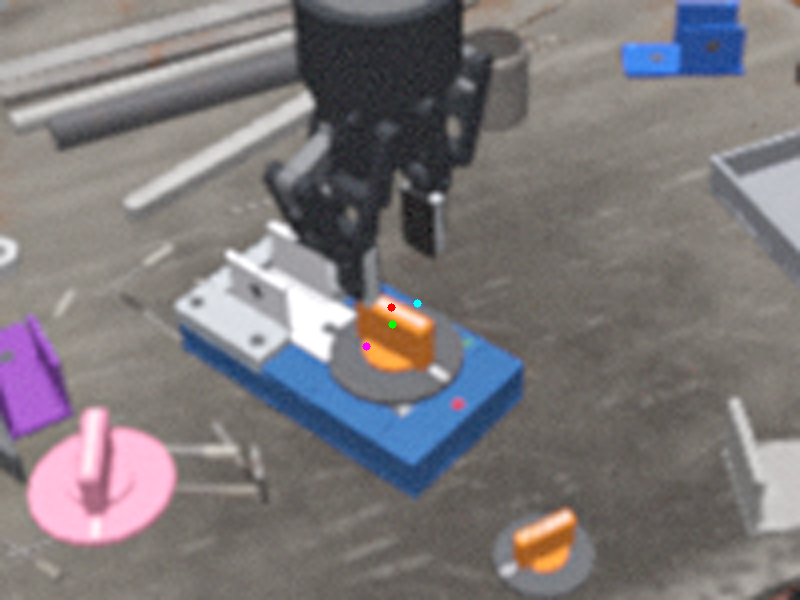

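View pics/wrist6.png

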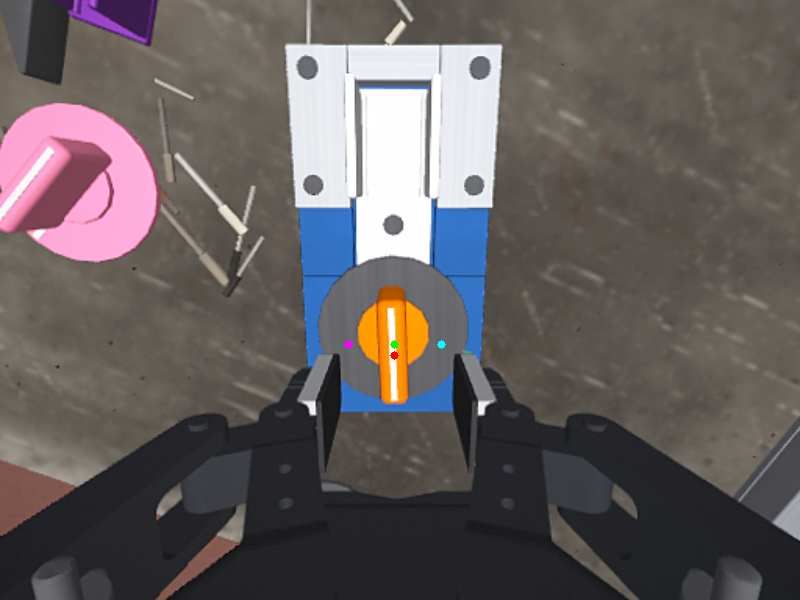

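View pics/side6.png

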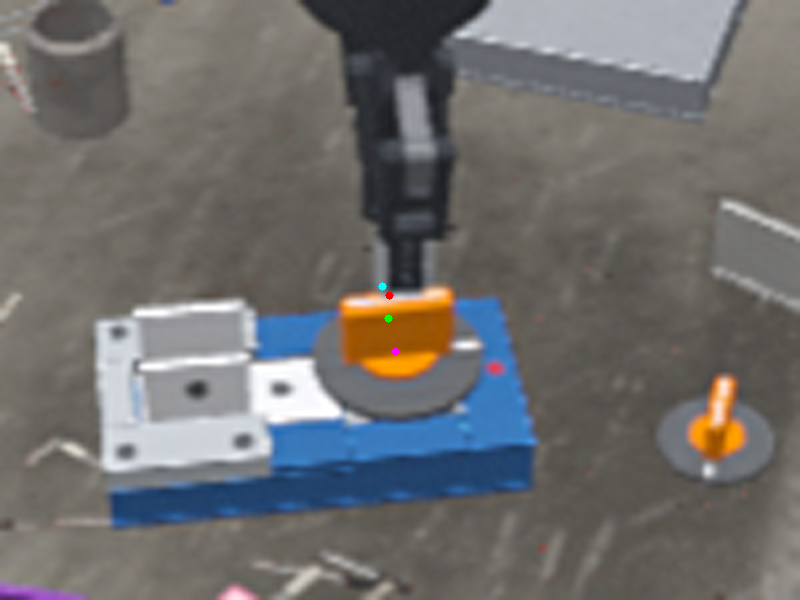

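```bash
python3 - <<'E'
from h import *
p,y,z,o=tool();print(p,o["opening"],y)
x=np.cross(y,z)
for n,(x0,x1,y0,y1) in dict(side=(200,350,150,262),scene=(150,350,150,300),wrist=(0,512,0,384)).items():
    d=eyes.get_image(n);k=800/(x1-x0);ky=600/(y1-y0)
    im=cv2.resize(d["img"][y0:y1,x0:x1,::-1].copy(),(800,600),interpolation=cv2.INTER_CUBIC)
    for h in (0,.01,.02,.03,.04):
      for s,c in ((.02,(255,255,0)),(-.02,(255,0,255))):
       for e in(-.011,.011):
        q=(proj(d,p+s*z-h*y+e*x)-[x0,y0])*[k,ky]
        cv2.circle(im,(int(q[0]),int(q[1])),2,c,-1)
    cv2.imwrite(f"pics/{n}7.png",im)
E
```

```text
[0.47201926 0.32919479 0.05830642] 0.04043391224280991 [ 1.05692961e-03  5.84834786e-04 -9.99999270e-01]
```

View pics/scene7.png

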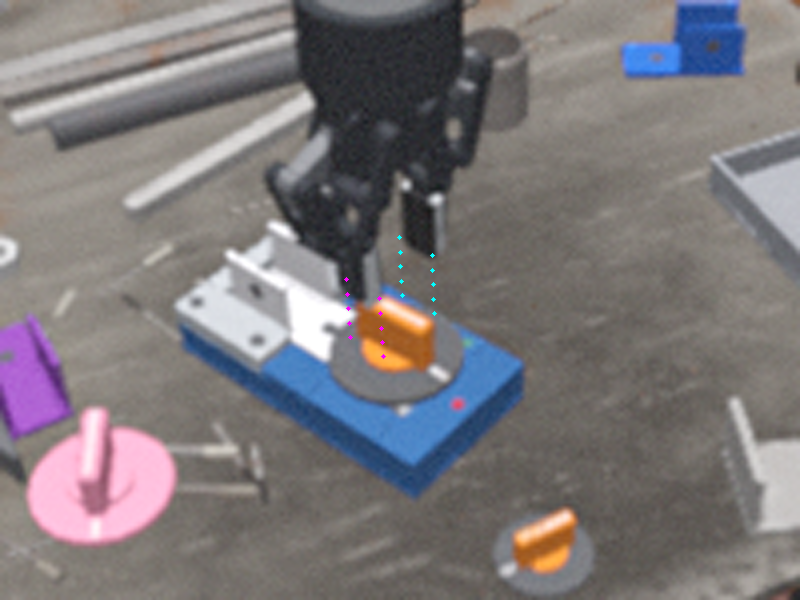

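View pics/wrist7.png

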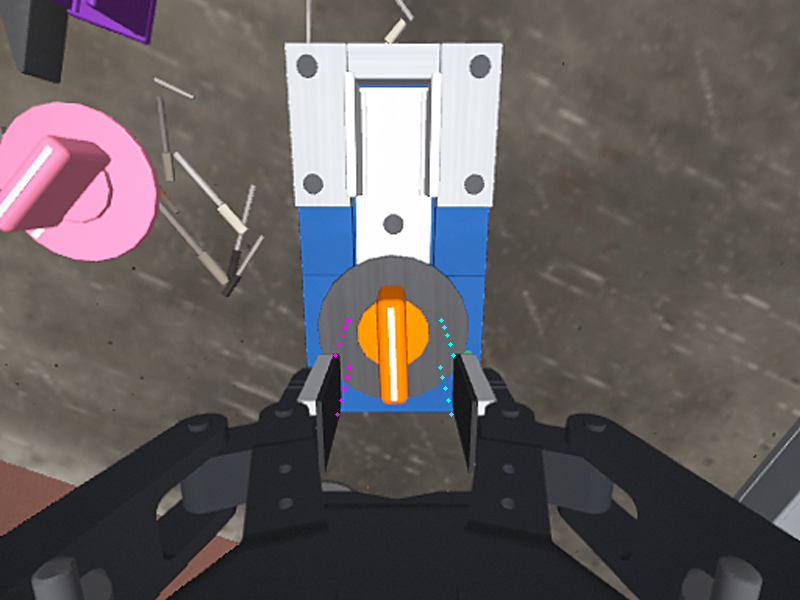

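View pics/side7.png

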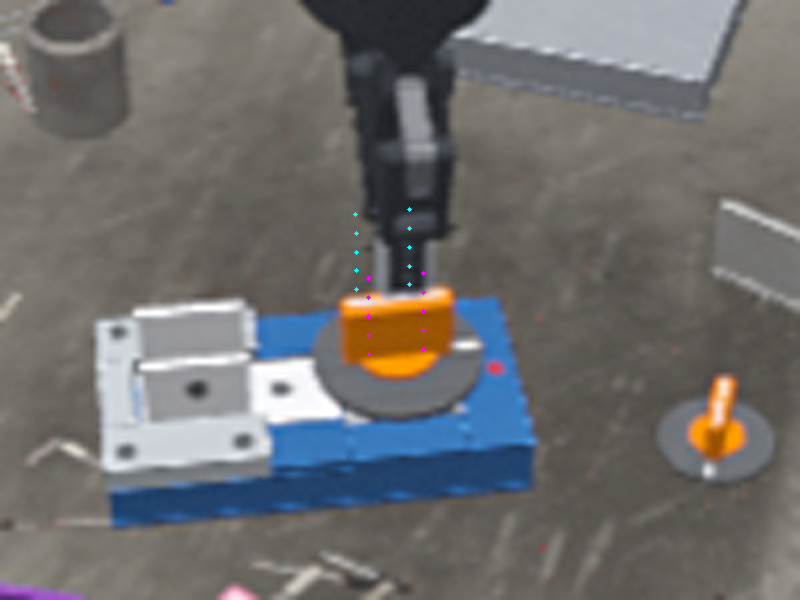

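All three views put the fingertips 30–40 mm above the reported TCP: in the wrist view the tip corners at (338,355) and (338,410) match a 40 mm higher point. I'll go down in small steps, checking the pictures and the force.

play_rows([
  {"x":0,"y":0,"z":-0.6,"turn":0,"jaw":4},
  {"x":0,"y":0,"z":-0.6,"turn":0,"jaw":4},
  {"x":0,"y":0,"z":0,"turn":0,"jaw":4},
  {"x":0,"y":0,"z":0,"turn":0,"jaw":4},
])

```text
t: 6.65
tool_pos: [0.4708, 0.3286, 0.0444]
tool_rot: [-0.435, 1.985, -1.986]
contact_force: [-0.4, 0.3, 0.7]
opening: 0.0401
```

```bash
cat > look.py <<'E'
from h import *
import sys
t=sys.argv[1]
p,y,z,o=tool();print(np.round(p,4),np.round(y,4),"az",np.degrees(np.arctan2(z[1],z[0])).round(2),"F",np.round(o["contact_force"],1),"op",o["opening"].round(4),"t",o["t"],"q6",o["q"][5].round(2))
x0,y0,w=[int(a) for a in sys.argv[2:5]] if len(sys.argv)>4 else (150,150,200)
tiles=[]
for n in ["scene","side"]:
    d=eyes.get_image(n);X,Y=(x0,y0) if n=="scene" else ((int(sys.argv[5]),int(sys.argv[6])) if len(sys.argv)>6 else (180,150))
    im=d["img"][Y:Y+w*3//4,X:X+w,::-1]; tiles.append(cv2.resize(im,(400,300),interpolation=cv2.INTER_CUBIC))
d=eyes.get_image("wrist");tiles.append(cv2.resize(d["img"][:,:,::-1],(400,300),interpolation=cv2.INTER_AREA))
c=d["img"][130:320,130:383,::-1];tiles.append(cv2.resize(c,(400,300),interpolation=cv2.INTER_CUBIC))
cv2.imwrite(f"pics/{t}.png",np.vstack([np.hstack(tiles[:2]),np.hstack(tiles[2:])]))
E
python3 look.py a1 190 190 120 220 170
```

```text
Traceback (most recent call last):
  File "look.py", line 4, in <module>
    p,y,z,o=tool();print(np.round(p,4),np.round(y,4),"az",np.degrees(np.arctan2(z[1],z[0])).round(2),"F",np.round(o["contact_force"],1),"op",o["opening"].round(4),"t",o["t"],"q6",o["q"][5].round(2))
                                                                                                                                             ^^^^^^^^^^^^^^^^^^
AttributeError: 'float' object has no attribute 'round'
```

```bash
sed -i 's/o\["opening"\].round(4)/round(o["opening"],4)/' look.py; python3 look.py a1 190 190 120 220 170
```

```text
[0.4708 0.3286 0.0444] [-0.0019 -0.001  -1.    ] az -65.41 F [-0.4  0.3  0.7] op 0.0401 t 6.65 q6 1.62
```

View pics/a1.png

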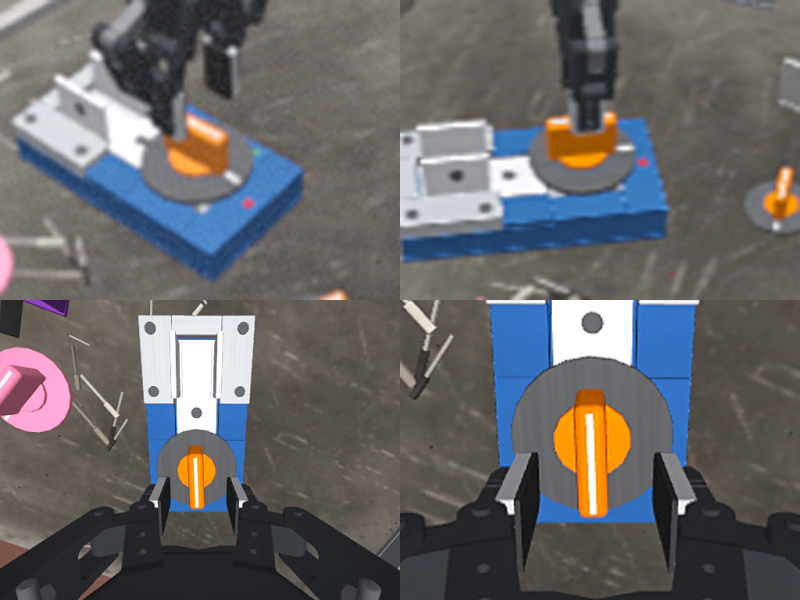

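play_rows([
  {"x":0.1,"y":0.1,"z":-0.5,"turn":0,"jaw":2.4},
  {"x":0,"y":0,"z":-0.5,"turn":0,"jaw":2.4},
  {"x":0,"y":0,"z":0,"turn":0,"jaw":2.4},
  {"x":0,"y":0,"z":0,"turn":0,"jaw":2.4},
  {"x":0,"y":0,"z":0,"turn":0,"jaw":2.4},
])

```text
t: 7.22
tool_pos: [0.4725, 0.3299, 0.0354]
tool_rot: [-0.433, 1.984, -1.984]
contact_force: [-0.2, -0.0, -0.0]
opening: 0.0242
```

```bash
python3 look.py a2 190 190 120 220 170
```

```text
[0.4725 0.3299 0.0354] [-3.e-04 -2.e-04 -1.e+00] az -65.41 F [-0.2 -0.  -0. ] op 0.0242 t 7.2167 q6 1.62
```

View pics/a2.png

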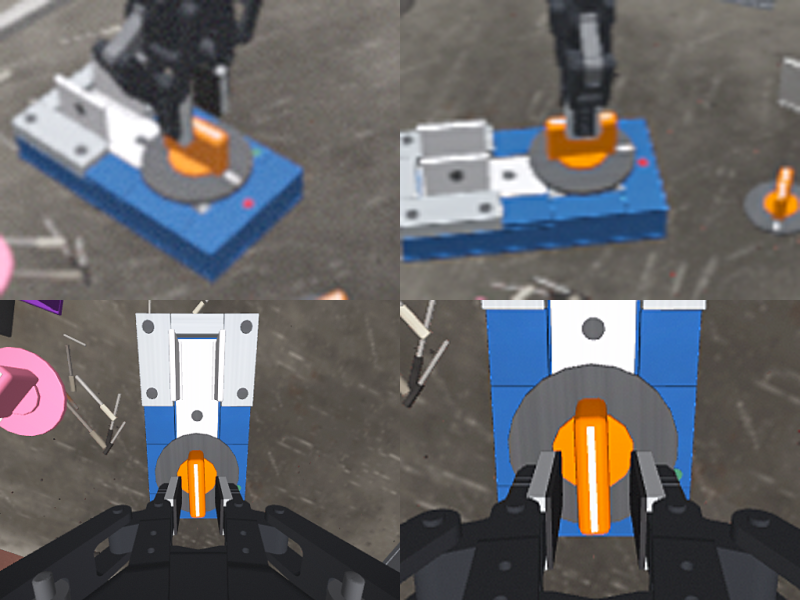

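```bash
python3 - <<'E'
from h import *
p,y,z,o=tool();x=np.cross(y,z)
d=eyes.get_image("wrist")
for h in (0,.01,.02,.03,.035,.04,.045):
    print(h,[np.round(proj(d,p+s*.0121*z-h*y+e*x),1) for s in(1,-1) for e in (.011,-.011)])
im=d["img"][190:290,190:323,::-1];cv2.imwrite("pics/w8.png",cv2.resize(im,(798,600),interpolation=cv2.INTER_NEAREST))
E
```

```text
0 [array([270.4, 235.5]), array([270.9, 205. ]), array([235.3, 235.5]), array([234.8, 205. ])]
0.01 [array([271.3, 241.7]), array([271.8, 209.7]), array([234.3, 241.7]), array([233.7, 209.7])]
0.02 [array([272.2, 248.6]), array([272.9, 215. ]), array([233.2, 248.6]), array([232.5, 215. ])]
0.03 [array([273.4, 256.3]), array([274.1, 220.9]), array([232. , 256.3]), array([231.2, 220.9])]
0.035 [array([274. , 260.6]), array([274.7, 224.2]), array([231.3, 260.5]), array([230.5, 224.1])]
0.04 [array([274.6, 265.1]), array([275.4, 227.6]), array([230.6, 265. ]), array([229.7, 227.6])]
0.045 [array([275.3, 269.9]), array([276.2, 231.3]), array([229.8, 269.8]), array([228.9, 231.3])]
```

View pics/w8.png

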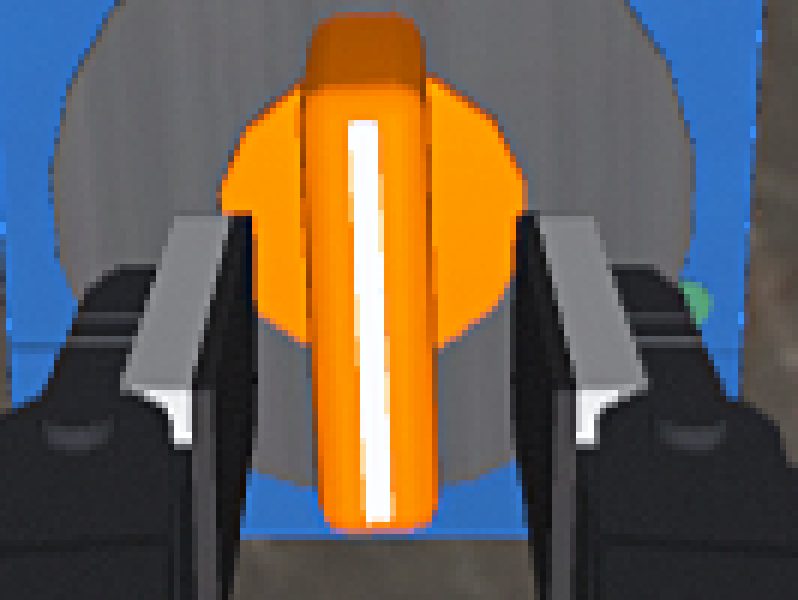

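The wrist crop shows the pads either side of the bar with their tips at row 226, about 37 mm above the reported TCP. The TCP already reads below the flange top with no contact, so the offset is real and I'll keep going down in small steps.

play_rows([
  {"x":0,"y":0,"z":-0.6,"turn":0,"jaw":2.4},
  {"x":0,"y":0,"z":-0.6,"turn":0,"jaw":2.4},
  {"x":0,"y":0,"z":0,"turn":0,"jaw":2.4},
  {"x":0,"y":0,"z":0,"turn":0,"jaw":2.4},
])

```text
t: 7.75
tool_pos: [0.4719, 0.3296, 0.0225]
tool_rot: [-0.435, 1.984, -1.986]
contact_force: [0.5, 0.5, -0.0]
opening: 0.0237
```

```bash
python3 look.py a3 190 190 120 220 170
```

```text
[0.4719 0.3296 0.0225] [-1.7e-03 -9.0e-04 -1.0e+00] az -65.41 F [ 0.5  0.5 -0. ] op 0.0237 t 7.75 q6 1.62
```

View pics/a3.png

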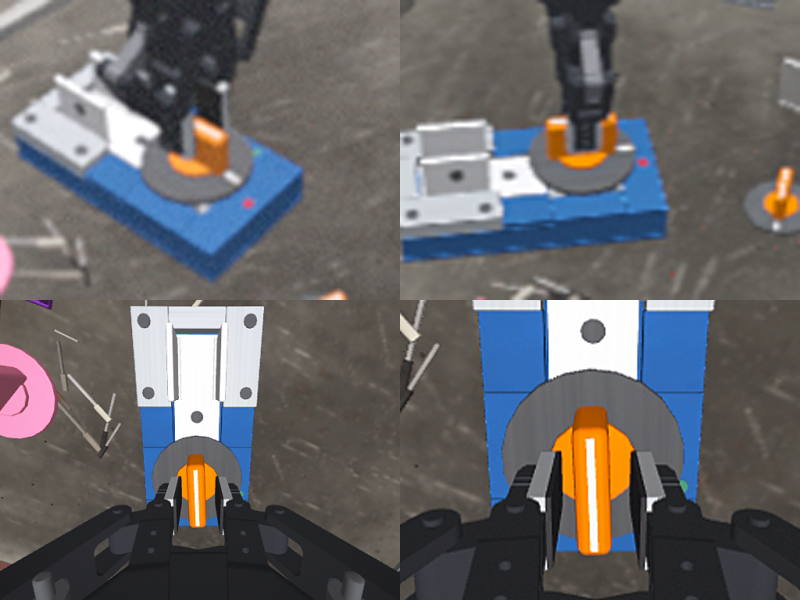

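play_rows([
  {"x":0,"y":0,"z":-0.5,"turn":0,"jaw":2.4},
  {"x":0,"y":0,"z":-0.4,"turn":0,"jaw":2.4},
  {"x":0,"y":0,"z":-0.1,"turn":0,"jaw":2.4},
  {"x":0,"y":0,"z":0,"turn":0,"jaw":2.4},
])

```text
t: 8.23
tool_pos: [0.472, 0.3297, 0.0128]
tool_rot: [-0.434, 1.984, -1.985]
contact_force: [-0.1, -0.9, -0.1]
opening: 0.0239
```

```bash
python3 look.py a4 190 190 120 220 170; python3 - <<'E'
from h import *
d=eyes.get_image("side");cv2.imwrite("pics/s9.png",cv2.resize(d["img"][180:240,245:325,::-1],(800,600),interpolation=cv2.INTER_CUBIC))
E
```

```text
[0.472  0.3297 0.0128] [-1.3e-03 -7.0e-04 -1.0e+00] az -65.41 F [-0.1 -0.9 -0.1] op 0.0239 t 8.2333 q6 1.62
```

View pics/a4.png

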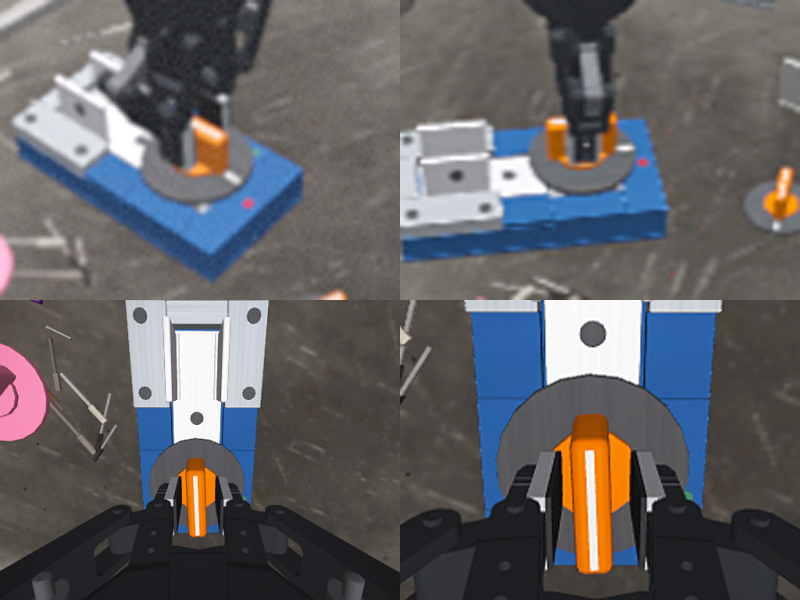

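View pics/s9.png

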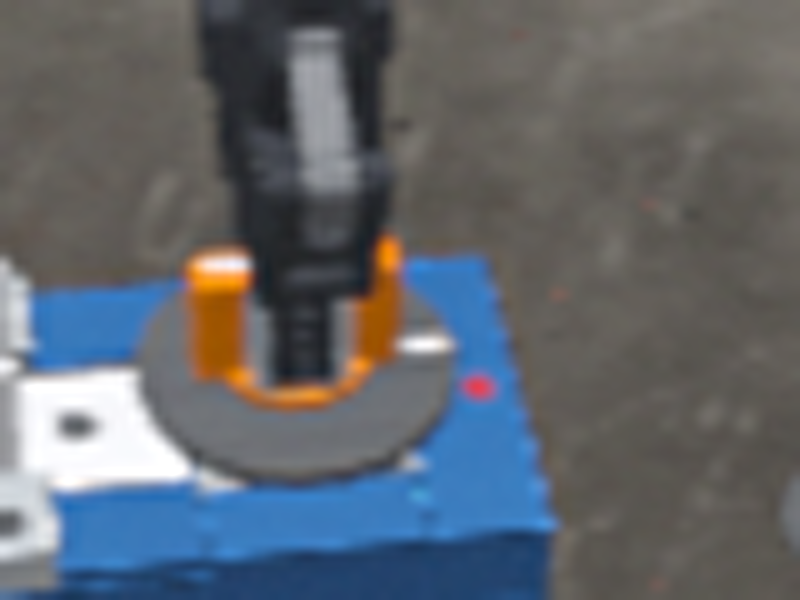

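play_rows([
  {"x":0.14,"y":0.06,"z":0,"turn":0,"jaw":2.4},
  {"x":0,"y":0,"z":0,"turn":0,"jaw":1.8},
  {"x":0,"y":0,"z":0,"turn":0,"jaw":1.0},
  {"x":0,"y":0,"z":0,"turn":0,"jaw":0.8},
  {"x":0,"y":0,"z":0,"turn":0,"jaw":0.6},
  {"x":0,"y":0,"z":0,"turn":0,"jaw":0.6},
], squeeze=80)

```text
t: 8.93
tool_pos: [0.4743, 0.3311, 0.0141]
tool_rot: [-0.432, 1.985, -1.983]
contact_force: [-1.2, 1.3, 2.2]
opening: 0.0101
```

```bash
python3 look.py a5 190 190 120 220 170
```

```text
[0.4743 0.3311 0.0141] [ 6.e-04  9.e-04 -1.e+00] az -65.41 F [-1.2  1.3  2.2] op 0.0101 t 8.9333 q6 1.62
```

View pics/a5.png

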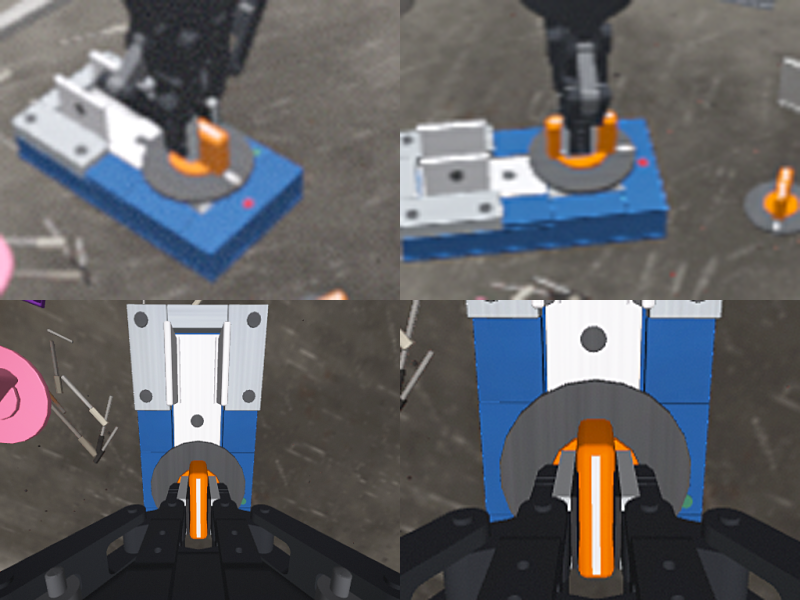

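play_rows([
  {"x":0,"y":0,"z":-0.3,"turn":0,"jaw":0.6},
  {"x":0,"y":0,"z":-0.3,"turn":0,"jaw":0.6},
  {"x":0,"y":0,"z":-0.1,"turn":0,"jaw":0.6},
  {"x":0,"y":0,"z":0,"turn":0,"jaw":0.6},
  {"x":0,"y":0,"z":0,"turn":0,"jaw":0.6},
  {"x":0,"y":0,"z":0,"turn":0,"jaw":0.6},
])

```text
t: 9.58
tool_pos: [0.4744, 0.331, 0.0078]
tool_rot: [-0.432, 1.985, -1.983]
contact_force: [-2.5, 1.3, 7.6]
opening: 0.0102
```

```bash
python3 look.py a6 190 190 120 220 170
```

```text
[0.4744 0.331  0.0078] [ 4.e-04  7.e-04 -1.e+00] az -65.41 F [-2.5  1.3  7.6] op 0.0102 t 9.5833 q6 1.62
```

View pics/a6.png

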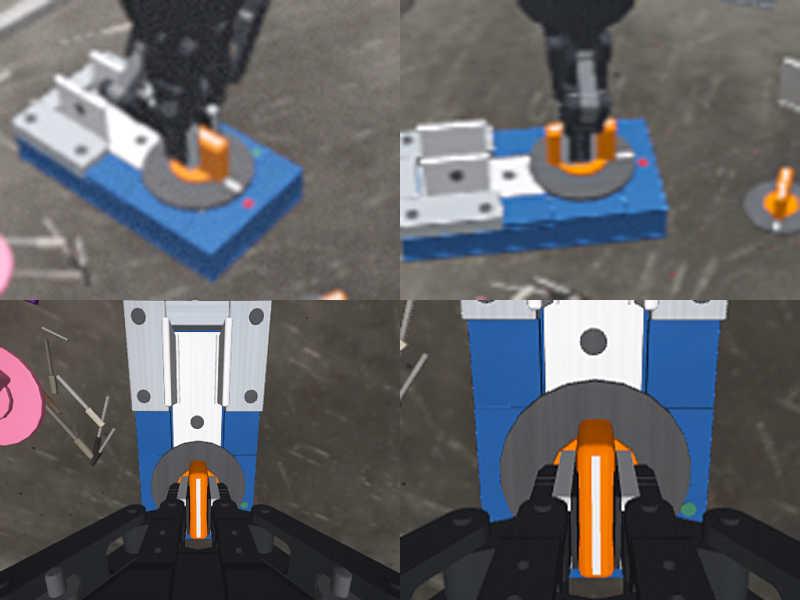

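play_rows([
  {"x":0,"y":0,"z":-0.1,"turn":0,"jaw":0.6},
  {"x":0,"y":0,"z":0,"turn":4,"jaw":0.6},
  {"x":0,"y":0,"z":0,"turn":4,"jaw":0.6},
  {"x":0,"y":0,"z":0,"turn":4,"jaw":0.6},
  {"x":0,"y":0,"z":0,"turn":4,"jaw":0.6},
  {"x":0,"y":0,"z":0,"turn":4,"jaw":0.6},
  {"x":0,"y":0,"z":0,"turn":0,"jaw":0.6},
])

```text
t: 10.32
tool_pos: [0.4748, 0.3315, 0.0072]
tool_rot: [-0.723, 1.764, -1.761]
contact_force: [-1.4, 1.8, 7.9]
opening: 0.0103
```

```bash
python3 look.py a7 190 190 120 220 170
```

```text
[0.4748 0.3315 0.0072] [ 0.0016  0.0018 -1.    ] az -45.28 F [-1.4  1.8  7.9] op 0.0103 t 10.3167 q6 1.27
```

View pics/a7.png

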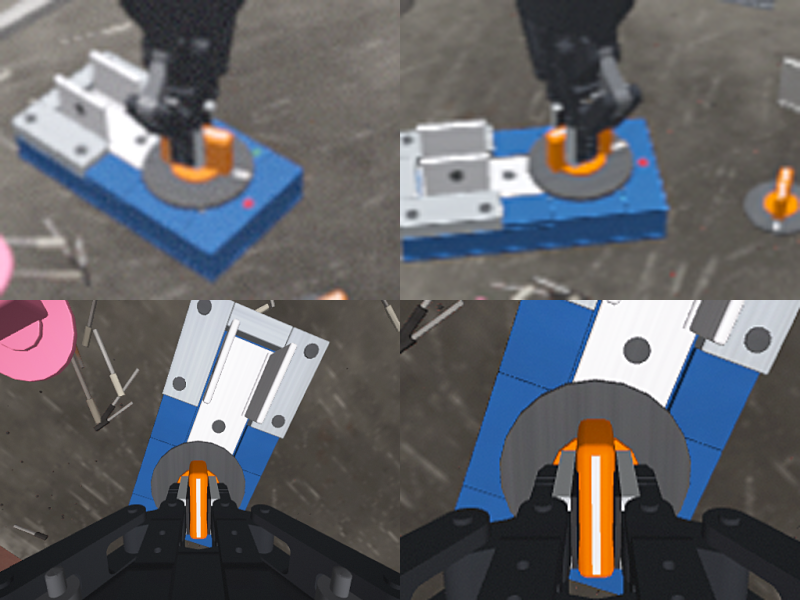

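The cap turns with the grip and stays pushed down, about 6.9 mm at 7.9 N. I'll carry on to 65°.

play_rows([
  {"x":0,"y":0,"z":0,"turn":5,"jaw":0.6},
  {"x":0,"y":0,"z":0,"turn":5,"jaw":0.6},
  {"x":0,"y":0,"z":0,"turn":5,"jaw":0.6},
  {"x":0,"y":0,"z":0,"turn":5,"jaw":0.6},
  {"x":0,"y":0,"z":0,"turn":5,"jaw":0.6},
  {"x":0,"y":0,"z":0,"turn":0,"jaw":0.6},
])

```text
t: 10.97
tool_pos: [0.4736, 0.332, 0.0069]
tool_rot: [-1.02, 1.467, -1.462]
contact_force: [-4.9, 4.6, 9.2]
opening: 0.0108
```

play_rows([
  {"x":0,"y":0,"z":0,"turn":5,"jaw":0.6},
  {"x":0,"y":0,"z":0,"turn":5,"jaw":0.6},
  {"x":0,"y":0,"z":0,"turn":5,"jaw":0.6},
  {"x":0,"y":0,"z":0,"turn":5,"jaw":0.6},
  {"x":0,"y":0,"z":0,"turn":0,"jaw":0.6},
  {"x":0,"y":0,"z":0,"turn":0,"jaw":0.6},
])

```text
t: 11.47
tool_pos: [0.4722, 0.3319, 0.0063]
tool_rot: [-1.207, 1.218, -1.211]
contact_force: [-7.7, 4.3, 9.5]
opening: 0.0103
```

```bash
python3 look.py a8 190 190 120 220 170
```

```text
[0.4722 0.3319 0.0063] [-0.0042  0.002  -1.    ] az -0.41 F [-7.7  4.3  9.5] op 0.0103 t 11.4667 q6 0.49
```

View pics/a8.png

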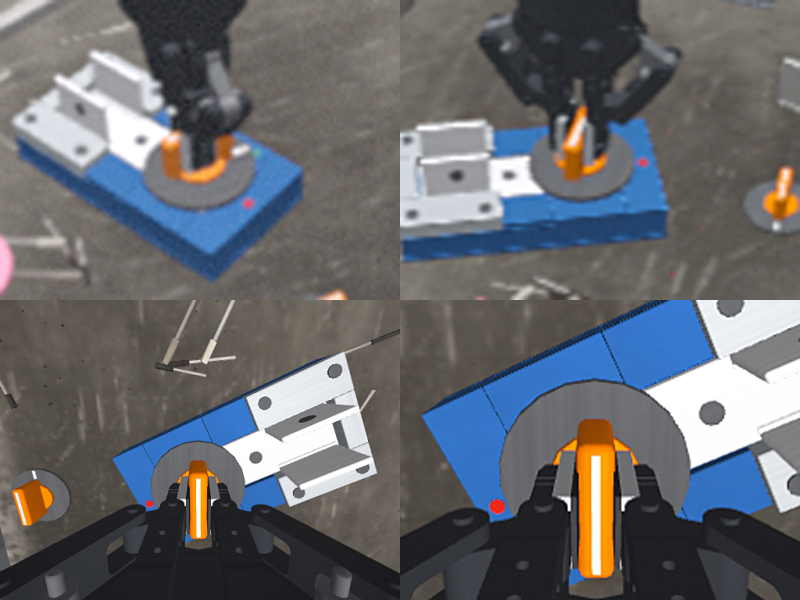

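play_rows([
  {"x":-0.15,"y":0.05,"z":0.3,"turn":0,"jaw":0.6},
  {"x":0,"y":0,"z":0.6,"turn":0,"jaw":0.6},
  {"x":0,"y":0,"z":0.8,"turn":0,"jaw":0.6},
  {"x":0,"y":0,"z":0.8,"turn":0,"jaw":0.6},
  {"x":0,"y":0,"z":0.8,"turn":0,"jaw":0.6},
  {"x":0,"y":0,"z":0,"turn":0,"jaw":0.6},
])

```text
t: 12.12
tool_pos: [0.4733, 0.3307, 0.0398]
tool_rot: [-1.205, 1.213, -1.216]
contact_force: [0.5, 0.6, -3.2]
opening: 0.0107
```

```bash
python3 look.py a9 190 190 120 220 170
```

```text
[0.4733 0.3307 0.0398] [ 1.7e-03 -5.0e-04 -1.0e+00] az -0.42 F [ 0.5  0.6 -3.2] op 0.0107 t 12.1167 q6 0.49
```

View pics/a9.png

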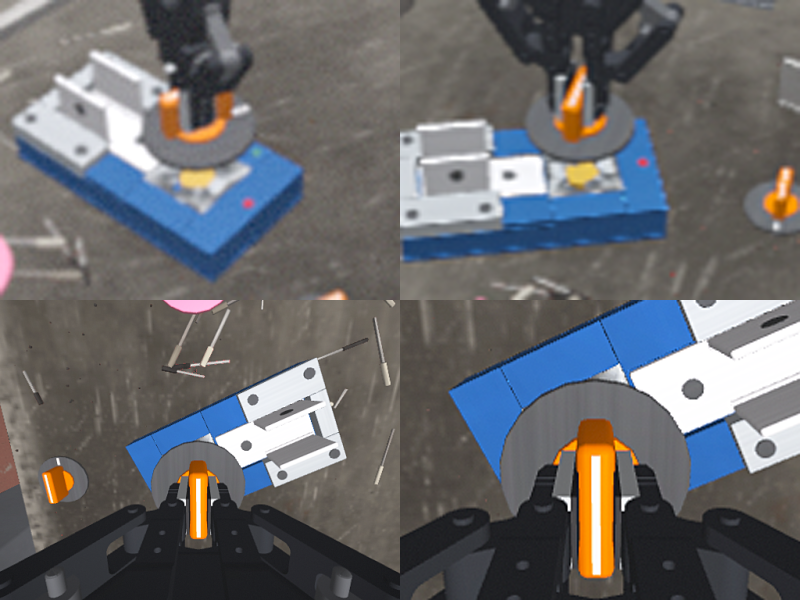

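The cap is out of its socket and hangs on the grip at about 3–4 N. I'll carry it to the empty bench near (0.55, 0.22).

play_rows([
  {"x":0,"y":0,"z":1.5,"turn":0,"jaw":0.6},
  {"x":0,"y":-0.6,"z":1.5,"turn":0,"jaw":0.6},
  {"x":1.5,"y":-2,"z":0,"turn":0,"jaw":0.6},
  {"x":1.8,"y":-2.5,"z":0,"turn":0,"jaw":0.6},
  {"x":1.8,"y":-2.5,"z":0,"turn":0,"jaw":0.6},
  {"x":1.6,"y":-2,"z":0,"turn":0,"jaw":0.6},
  {"x":1,"y":-1.5,"z":0,"turn":0,"jaw":0.6},
  {"x":0,"y":0,"z":-1,"turn":0,"jaw":0.6},
])

```text
t: 12.93
tool_pos: [0.5529, 0.2172, 0.0601]
tool_rot: [-1.202, 1.213, -1.22]
contact_force: [0.6, 0.3, -3.1]
opening: 0.0107
```

play_rows([
  {"x":0,"y":0,"z":-1.6,"turn":0,"jaw":0.6},
  {"x":0,"y":0,"z":-1.6,"turn":0,"jaw":0.6},
  {"x":0,"y":0,"z":-1.2,"turn":0,"jaw":0.6},
  {"x":0,"y":0,"z":-0.8,"turn":0,"jaw":0.6},
  {"x":0,"y":0,"z":0,"turn":0,"jaw":0.6},
  {"x":0,"y":0,"z":0,"turn":0,"jaw":0.6},
])

```text
t: 13.43
tool_pos: [0.5488, 0.2202, 0.0059]
tool_rot: [-1.207, 1.215, -1.214]
contact_force: [-0.1, 0.3, -3.9]
opening: 0.0102
```

```bash
python3 look.py b1 200 140 200 180 130
```

```text
[0.5488 0.2202 0.0059] [-1.4e-03 -4.0e-04 -1.0e+00] az -0.38 F [-0.1  0.3 -3.9] op 0.0102 t 13.4333 q6 0.26
```

View pics/b1.png

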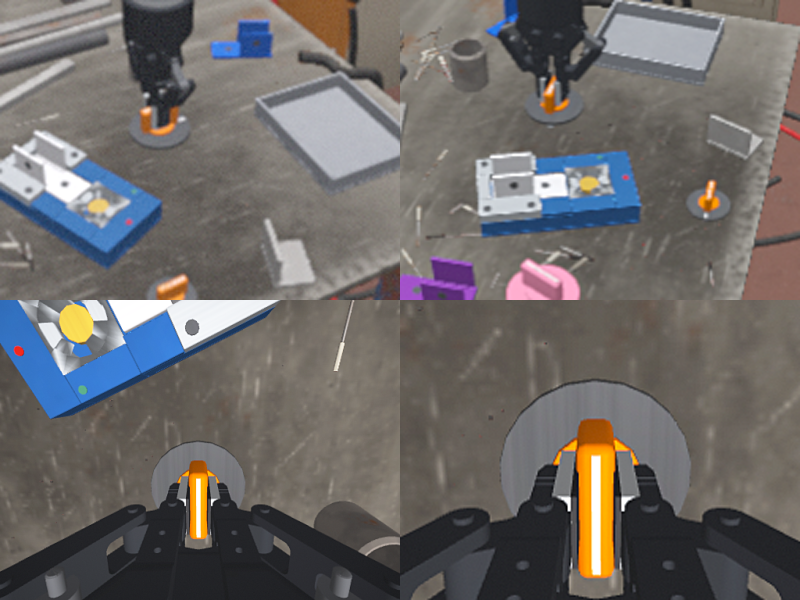

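play_rows([
  {"x":0,"y":0,"z":-0.4,"turn":0,"jaw":0.6},
  {"x":0,"y":0,"z":-0.3,"turn":0,"jaw":0.6},
  {"x":0,"y":0,"z":0,"turn":0,"jaw":0.6},
  {"x":0,"y":0,"z":0,"turn":0,"jaw":0.6},
])

```text
t: 13.92
tool_pos: [0.5492, 0.22, -0.0007]
tool_rot: [-1.206, 1.215, -1.214]
contact_force: [-0.4, -1.1, -3.8]
opening: 0.0103
```

play_rows([
  {"x":0,"y":0,"z":-0.2,"turn":0,"jaw":0.6},
  {"x":0,"y":0,"z":-0.1,"turn":0,"jaw":0.6},
  {"x":0,"y":0,"z":0,"turn":0,"jaw":0.6},
  {"x":0,"y":0,"z":0,"turn":0,"jaw":0.6},
])

```text
t: 14.25
tool_pos: [0.5494, 0.2201, -0.0035]
tool_rot: [-1.206, 1.215, -1.214]
contact_force: [-0.5, 0.1, -3.9]
opening: 0.0103
```

play_rows([
  {"x":0,"y":0,"z":-0.1,"turn":0,"jaw":0.6},
  {"x":0,"y":0,"z":-0.1,"turn":0,"jaw":0.6},
  {"x":0,"y":0,"z":0,"turn":0,"jaw":0.6},
  {"x":0,"y":0,"z":0,"turn":0,"jaw":0.6},
])

```text
t: 14.58
tool_pos: [0.5498, 0.2202, -0.0039]
tool_rot: [-1.206, 1.214, -1.214]
contact_force: [-5.8, -0.8, 4.9]
opening: 0.0106
```

The foot touched the bench at reading -0.004, as predicted. I'll ease off 1 mm and release.

play_rows([
  {"x":0,"y":0,"z":0.1,"turn":0,"jaw":1.4},
  {"x":0,"y":0,"z":0,"turn":0,"jaw":1.8},
  {"x":0,"y":0,"z":0,"turn":0,"jaw":3},
  {"x":0,"y":0,"z":0,"turn":0,"jaw":3.5},
  {"x":0,"y":0,"z":0,"turn":0,"jaw":3.5},
  {"x":0,"y":0,"z":1,"turn":0,"jaw":3.5},
  {"x":0,"y":0,"z":2,"turn":0,"jaw":3.5},
  {"x":0,"y":0,"z":2,"turn":0,"jaw":3.5},
])

```text
t: 15.25
tool_pos: [0.5487, 0.2199, 0.0457]
tool_rot: [-1.208, 1.216, -1.214]
contact_force: [-0.1, 0.5, 0.2]
opening: 0.0347
```

play_rows([
  {"x":0,"y":0,"z":3,"turn":0,"jaw":5.5},
  {"x":0,"y":0,"z":3,"turn":0,"jaw":5.5},
  {"x":0,"y":0,"z":0,"turn":0,"jaw":5.5},
])

```text
t: 15.5
tool_pos: [0.5542, 0.2214, 0.1143]
tool_rot: [-1.194, 1.207, -1.218]
contact_force: [1.4, 0.9, 1.4]
opening: 0.0555
```

```bash
python3 look.py b2 200 140 200 180 130
```

```text
[0.5542 0.2214 0.1143] [ 0.0127  0.0034 -0.9999] az -0.4 F [1.4 0.9 1.4] op 0.0555 t 15.5 q6 0.26
```

View pics/b2.png

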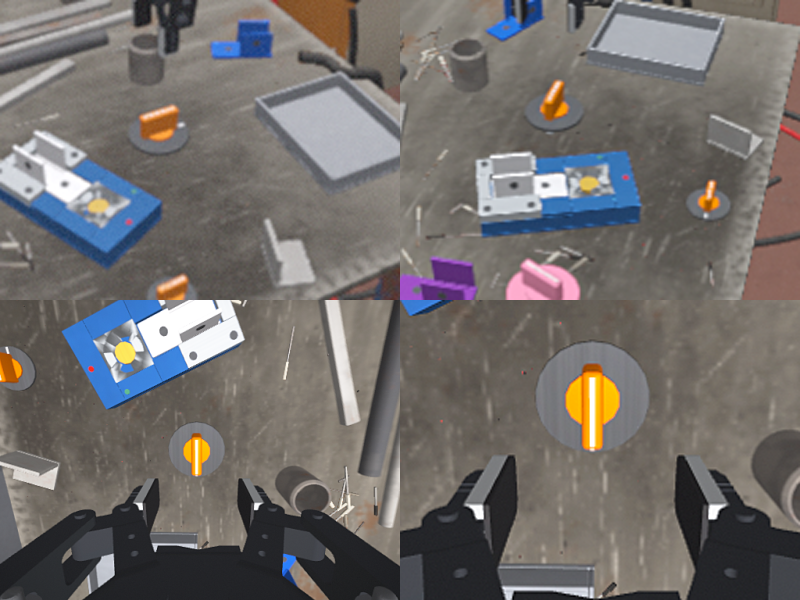

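The cap stands upright on the bench clear of the die, and the pictures show the released grip. Next is the bracket at about (0.548, 0.365), turning -65° as I go.

play_rows([
  {"x":0,"y":2,"z":0,"turn":-6.5,"jaw":5.5},
  {"x":0,"y":2,"z":0,"turn":-6.5,"jaw":5.5},
  {"x":0,"y":2,"z":0,"turn":-6.5,"jaw":5.5},
  {"x":0,"y":2,"z":0,"turn":-6.5,"jaw":5.5},
  {"x":0,"y":2,"z":0,"turn":-6.5,"jaw":5.5},
  {"x":0,"y":2,"z":0,"turn":-6.5,"jaw":5.5},
  {"x":0,"y":1.5,"z":0,"turn":-6.5,"jaw":5.5},
  {"x":0,"y":1,"z":-0.5,"turn":-6.5,"jaw":5.5},
])

```text
t: 16.32
tool_pos: [0.5486, 0.3663, 0.0992]
tool_rot: [-0.626, 1.847, -1.847]
contact_force: [-0.2, -0.4, 0.4]
opening: 0.0552
```

play_rows([
  {"x":0,"y":0,"z":-1,"turn":-6.5,"jaw":5.5},
  {"x":0,"y":0,"z":-1,"turn":-6.5,"jaw":5.5},
  {"x":0,"y":0,"z":0,"turn":0,"jaw":5.5},
  {"x":0,"y":0,"z":0,"turn":0,"jaw":5.5},
  {"x":0,"y":0,"z":0,"turn":0,"jaw":5.5},
])

```text
t: 16.73
tool_pos: [0.5491, 0.3647, 0.0799]
tool_rot: [-0.436, 1.983, -1.984]
contact_force: [-0.3, -0.1, 0.3]
opening: 0.0551
```

```bash
python3 look.py b3 170 140 150 180 150; python3 - <<'E'
from h import *
d=eyes.get_image("wrist");np.savez("w10.npz",**d)
cv2.imwrite("pics/w10.png",cv2.resize(d["img"][:,:,::-1],(800,600)))
for n,z in (("bracket_grip",.044),("bracket",.022)):
  for r in pinpoint("wrist",n)[:2]: print(n,r["score"],r["point"],onz(d,r["point"],z))
E
```

```text
[0.5491 0.3647 0.0799] [-1.3e-03 -7.0e-04 -1.0e+00] az -65.28 F [-0.3 -0.1  0.3] op 0.0551 t 16.7333 q6 1.61
bracket_grip 0.73 [251.9, 202.9] [0.55058214 0.36637416 0.044     ]
bracket_grip 0.61 [97.0, 107.6] [0.56967319 0.50022199 0.044     ]
bracket 0.94 [253.0, 216.7] [0.53298848 0.35740674 0.022     ]
bracket 0.94 [112.4, 94.8] [0.58017033 0.50301617 0.022     ]
```

View pics/b3.png

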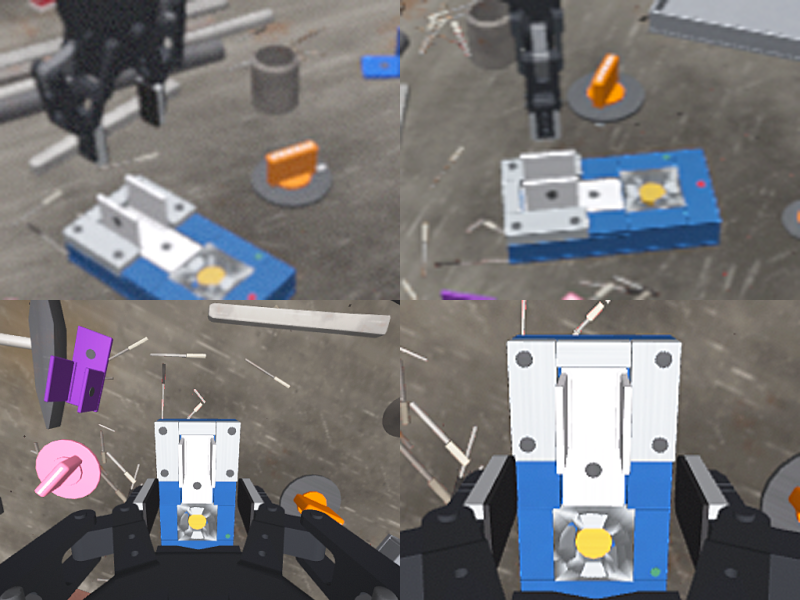

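View pics/w10.png

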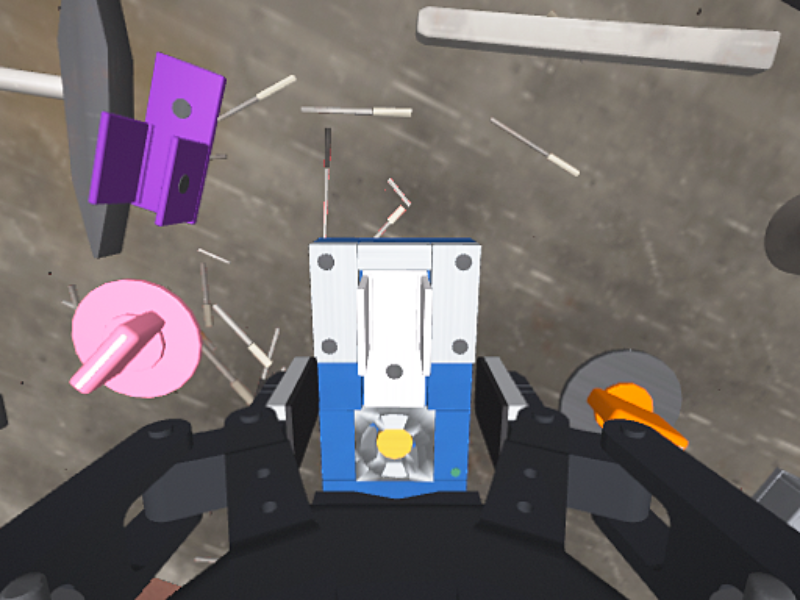

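play_rows([
  {"x":0,"y":0,"z":-1.2,"turn":0,"jaw":5.5},
  {"x":0,"y":0,"z":-1.6,"turn":0,"jaw":5.5},
  {"x":0,"y":0,"z":-1.6,"turn":0,"jaw":5.5},
  {"x":0,"y":0,"z":-1.2,"turn":0,"jaw":5.5},
  {"x":0,"y":0,"z":-0.8,"turn":0,"jaw":4.8},
  {"x":0,"y":0,"z":0,"turn":0,"jaw":4.8},
  {"x":0,"y":0,"z":0,"turn":0,"jaw":4.8},
  {"x":0,"y":0,"z":0,"turn":0,"jaw":4.8},
])

```text
t: 17.7
tool_pos: [0.5502, 0.3654, 0.0175]
tool_rot: [-0.431, 1.984, -1.983]
contact_force: [-1.0, 0.2, 0.4]
opening: 0.0479
```

```bash
python3 look.py b4 170 170 110 200 170
```

```text
[0.5502 0.3654 0.0175] [ 1.4e-03  7.0e-04 -1.0e+00] az -65.41 F [-1.   0.2  0.4] op 0.0479 t 17.7 q6 1.62
```

View pics/b4.png

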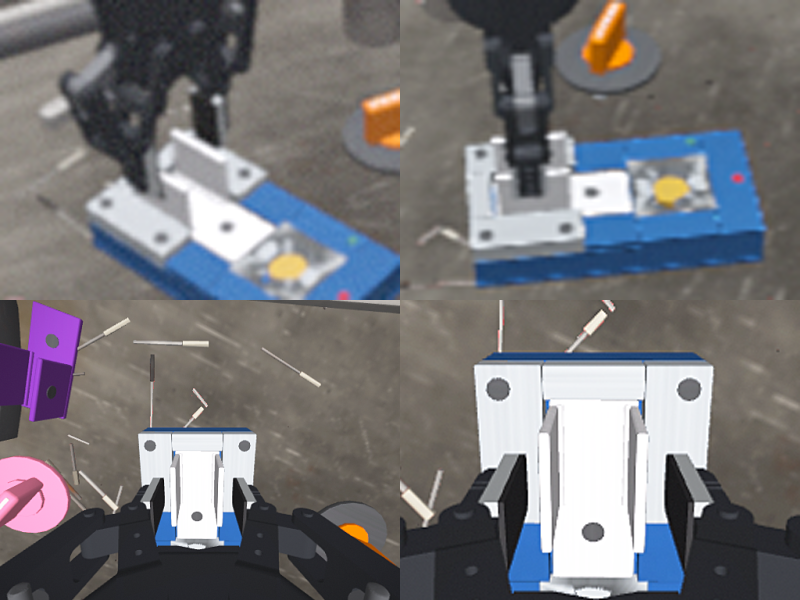

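play_rows([
  {"x":-0.05,"y":0.1,"z":-0.6,"turn":0,"jaw":4.8},
  {"x":0,"y":0,"z":-0.5,"turn":0,"jaw":4.8},
  {"x":0,"y":0,"z":0,"turn":0,"jaw":4.8},
  {"x":0,"y":0,"z":0,"turn":0,"jaw":4.8},
])

```text
t: 18.18
tool_pos: [0.5483, 0.3658, 0.0047]
tool_rot: [-0.434, 1.984, -1.985]
contact_force: [1.0, -0.4, -0.4]
opening: 0.0482
```

```bash
python3 look.py b5 170 170 110 200 170
```

```text
[0.5483 0.3658 0.0047] [-1.4e-03 -7.0e-04 -1.0e+00] az -65.41 F [ 1.  -0.4 -0.4] op 0.0482 t 18.1833 q6 1.62
```

View pics/b5.png

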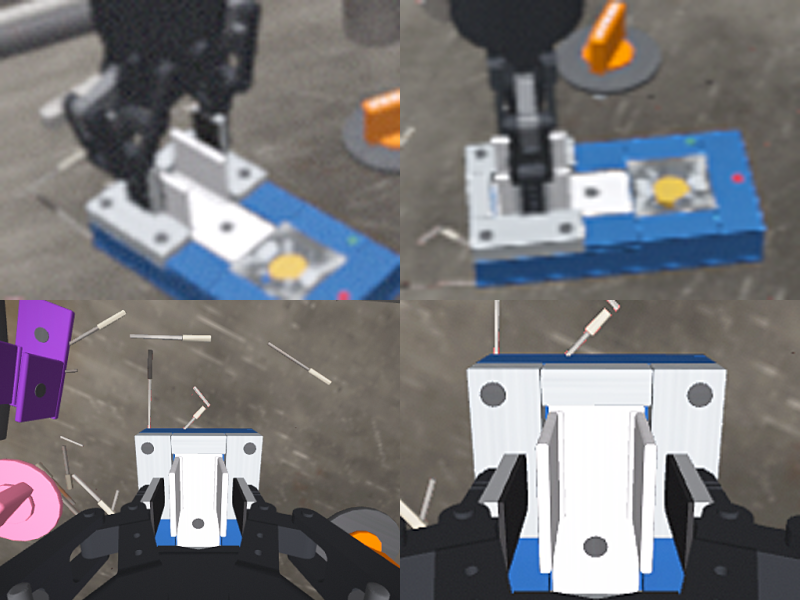

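play_rows([
  {"x":0,"y":0,"z":0,"turn":0,"jaw":4.2},
  {"x":0,"y":0,"z":0,"turn":0,"jaw":3.7},
  {"x":0,"y":0,"z":0,"turn":0,"jaw":3.2},
  {"x":0,"y":0,"z":0,"turn":0,"jaw":3},
  {"x":0,"y":0,"z":0,"turn":0,"jaw":3},
  {"x":0,"y":0,"z":0,"turn":0,"jaw":3},
], squeeze=50)

```text
t: 18.83
tool_pos: [0.5494, 0.3663, 0.0061]
tool_rot: [-0.431, 1.984, -1.984]
contact_force: [-0.0, 0.3, 2.7]
opening: 0.0352
```

play_rows([
  {"x":0,"y":0,"z":0.4,"turn":0,"jaw":3},
  {"x":0,"y":0,"z":0.6,"turn":0,"jaw":3},
  {"x":0,"y":0,"z":0.8,"turn":0,"jaw":3},
  {"x":0,"y":0,"z":0.8,"turn":0,"jaw":3},
  {"x":0,"y":0,"z":0.8,"turn":0,"jaw":3},
  {"x":0,"y":0,"z":0.8,"turn":0,"jaw":3},
  {"x":0,"y":0,"z":0,"turn":0,"jaw":3},
  {"x":0,"y":0,"z":0,"turn":0,"jaw":3},
])

```text
t: 19.5
tool_pos: [0.5496, 0.3664, 0.0489]
tool_rot: [-0.43, 1.984, -1.983]
contact_force: [-0.2, -0.3, -1.5]
opening: 0.0351
```

```bash
python3 look.py b6 170 140 150 180 140; python3 - <<'E'
from h import *
D={n:eyes.get_image(n) for n in ["scene","side"]}
# tray: corners by region
for n in D:
    r=regions_of(n,"tray")
    print(n,[(x["score"],x["point"],int(x["pixels"].sum())) for x in r[:2]])
    m=r[0]["pixels"].astype(np.uint8)
    c=max(cv2.findContours(m,cv2.RETR_EXTERNAL,cv2.CHAIN_APPROX_NONE)[0],key=cv2.contourArea)
    h=cv2.convexHull(c)
    for e in (4,6,8):
        a=cv2.approxPolyDP(h,e,True)[:,0]; print(e,a.tolist())
    x0,y0,x1,y1=c[:,0,0].min()-8,c[:,0,1].min()-8,c[:,0,0].max()+8,c[:,0,1].max()+8
    print(x0,y0,x1,y1)
    cv2.imwrite(f"pics/tray_{n}.png",cv2.resize(D[n]["img"][y0:y1,x0:x1,::-1],None,fx=6,fy=6,interpolation=cv2.INTER_CUBIC))
E
```

```text
[0.5496 0.3664 0.0489] [ 1.8e-03  9.0e-04 -1.0e+00] az -65.41 F [-0.2 -0.3 -1.5] op 0.0351 t 19.5 q6 1.62
scene [(0.72, [370.0, 203.8], 3083)]
4 [[369, 176], [411, 216], [364, 236], [327, 192]]
6 [[369, 176], [411, 216], [364, 236], [327, 192]]
8 [[369, 176], [411, 216], [364, 236], [327, 192]]
319 168 419 244
side [(0.8, [306.0, 150.2], 2038)]
4 [[273, 154], [287, 131], [341, 142], [329, 172], [276, 162]]
6 [[273, 154], [287, 131], [341, 142], [329, 172], [276, 162]]
8 [[273, 154], [287, 131], [341, 142], [329, 172]]
265 123 349 180
```

View pics/b6.png

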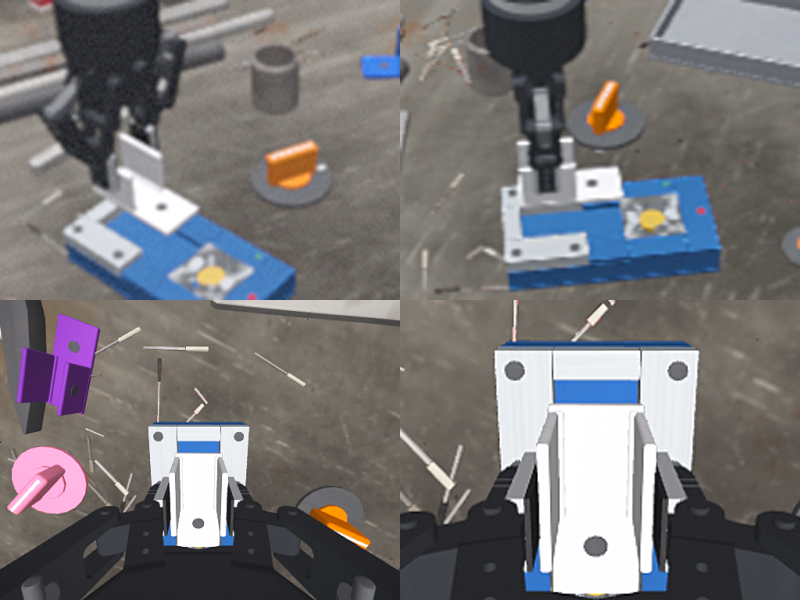

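View pics/tray_scene.png

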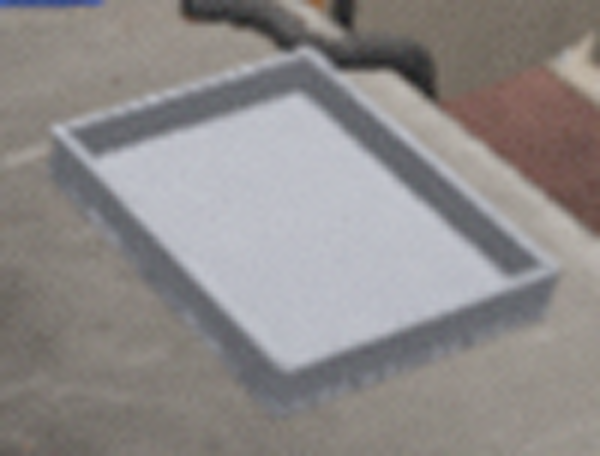

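View pics/tray_side.png

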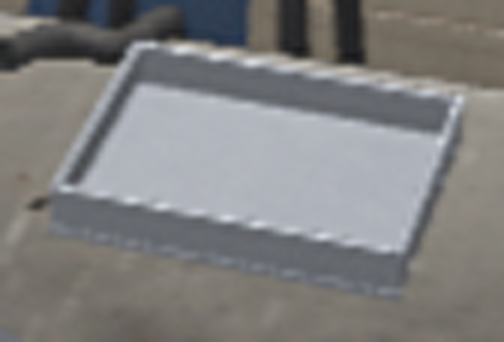

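```bash
python3 - <<'E'
from h import *
D={n:eyes.get_image(n) for n in ["scene","side"]}
for n,o,c in (("scene",(319,168),[(55,130),(308,50),(557,270),(288,375)]),("side",(265,123),[(57,188),(135,43),(462,95),(407,252)])):
    P=[onz(D[n],(o[0]+a/6,o[1]+b/6),.026)[:2] for a,b in c]
    print(n,np.round(P,4).tolist(),"centre",np.mean(P,0))
    for i in range(4):
        v=P[(i+1)%4]-P[i];print(np.linalg.norm(v).round(4),np.degrees(np.arctan2(v[1],v[0])).round(1))
E
```

```text
scene [[0.5469, 0.0807], [0.5438, -0.0472], [0.3859, -0.0419], [0.3873, 0.0859]] centre [0.46597585 0.01938678]
0.128 -91.4
0.158 178.1
0.1277 89.3
0.1596 -1.8
side [[0.5434, 0.082], [0.5427, -0.0449], [0.3851, -0.0444], [0.3856, 0.0849]] centre [0.46417471 0.0194312 ]
0.1269 -90.3
0.1576 179.8
0.1293 89.8
0.1578 -1.1
```

The bracket is out and held level at about 1.5 N. The two views agree on the tray centre, (0.465, 0.019), with its long side along world x to within 1–2°. I'll carry the bracket over high, clear of the set-down cap.

play_rows([
  {"x":0,"y":0,"z":2,"turn":0,"jaw":3},
  {"x":0,"y":-1,"z":2.2,"turn":0,"jaw":3},
  {"x":-0.7,"y":-3,"z":0.8,"turn":-3,"jaw":3},
  {"x":-0.7,"y":-3.6,"z":0,"turn":-3,"jaw":3},
  {"x":-0.7,"y":-3.6,"z":0,"turn":-3,"jaw":3},
  {"x":-0.7,"y":-3.6,"z":0,"turn":-3,"jaw":3},
  {"x":-0.7,"y":-3.6,"z":0,"turn":-3,"jaw":3},
  {"x":-0.7,"y":-3.6,"z":0,"turn":-3,"jaw":3},
])

```text
t: 20.62
tool_pos: [0.5064, 0.1446, 0.0977]
tool_rot: [-0.122, 2.163, -2.163]
contact_force: [1.0, -0.0, -0.9]
opening: 0.035
```

play_rows([
  {"x":-0.8,"y":-3.6,"z":0,"turn":-3,"jaw":3},
  {"x":-0.8,"y":-3.3,"z":0,"turn":-3,"jaw":3},
  {"x":-0.8,"y":-2.5,"z":0,"turn":-0.6,"jaw":3},
  {"x":0,"y":-1.5,"z":-1,"turn":0,"jaw":3},
  {"x":0,"y":0,"z":-2,"turn":0,"jaw":3},
  {"x":0,"y":0,"z":-1,"turn":0,"jaw":3},
  {"x":0,"y":0,"z":0,"turn":0,"jaw":3},
  {"x":0,"y":0,"z":0,"turn":0,"jaw":3},
])

```text
t: 21.28
tool_pos: [0.4823, 0.0375, 0.0569]
tool_rot: [0.003, -2.221, 2.22]
contact_force: [0.3, -0.8, -1.1]
opening: 0.0352
```

```bash
python3 look.py c1 280 120 180 220 80
```

```text
[0.4823 0.0375 0.0569] [-2.e-03  2.e-04 -1.e+00] az -89.98 F [ 0.3 -0.8 -1.1] op 0.0352 t 21.2833 q6 1.49
```

View pics/c1.png

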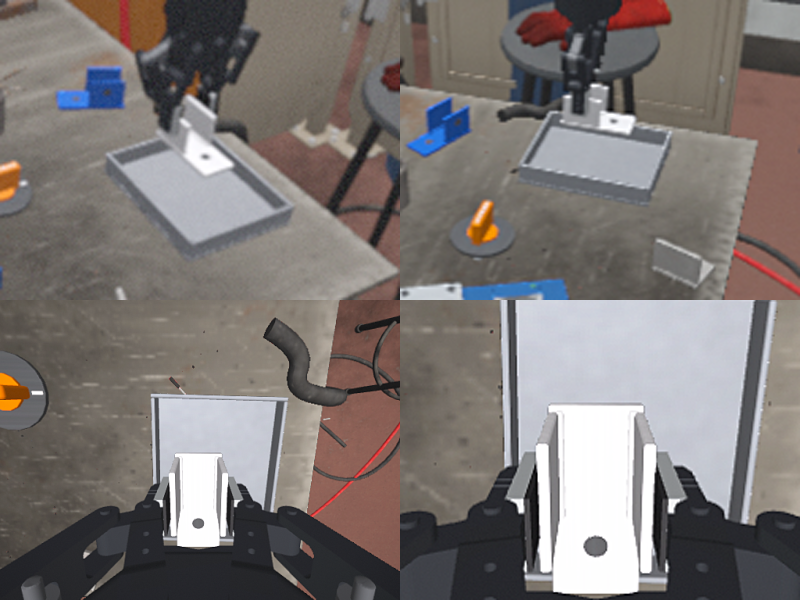

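play_rows([
  {"x":0,"y":-1,"z":0,"turn":0,"jaw":3},
  {"x":0,"y":-0.8,"z":0,"turn":0,"jaw":3},
  {"x":0,"y":0,"z":-1.5,"turn":0,"jaw":3},
  {"x":0,"y":0,"z":-1.8,"turn":0,"jaw":3},
  {"x":0,"y":0,"z":-1.3,"turn":0,"jaw":3},
  {"x":0,"y":0,"z":-0.7,"turn":0,"jaw":3},
  {"x":0,"y":0,"z":0,"turn":0,"jaw":3},
  {"x":0,"y":0,"z":0,"turn":0,"jaw":3},
])

```text
t: 22.1
tool_pos: [0.4831, 0.0187, 0.0048]
tool_rot: [-0.0, -2.221, 2.221]
contact_force: [0.3, -0.3, -1.9]
opening: 0.0352
```

```bash
python3 look.py c2 310 140 120 250 100
```

```text
[0.4831 0.0187 0.0048] [-0.e+00 -1.e-04 -1.e+00] az -90.03 F [ 0.3 -0.3 -1.9] op 0.0352 t 22.1 q6 1.46
```

View pics/c2.png

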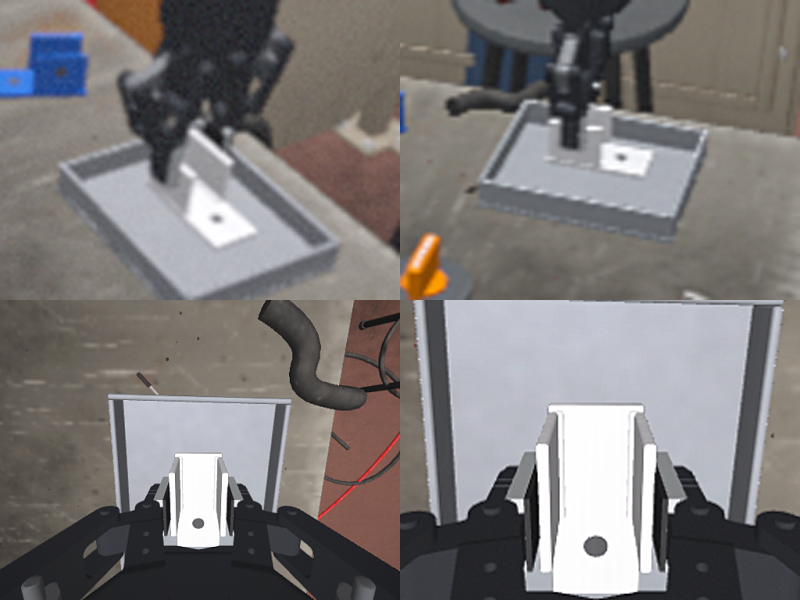

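Well inside the tray. I'll lower it the last ~17 mm slowly.

play_rows([
  {"x":0,"y":0,"z":-0.6,"turn":0,"jaw":3},
  {"x":0,"y":0,"z":-0.5,"turn":0,"jaw":3},
  {"x":0,"y":0,"z":-0.3,"turn":0,"jaw":3},
  {"x":0,"y":0,"z":0,"turn":0,"jaw":3},
  {"x":0,"y":0,"z":0,"turn":0,"jaw":3},
  {"x":0,"y":0,"z":0,"turn":0,"jaw":3},
])

```text
t: 22.75
tool_pos: [0.483, 0.0191, -0.0094]
tool_rot: [-0.0, -2.221, 2.221]
contact_force: [-0.0, 0.4, -1.8]
opening: 0.035
```

play_rows([
  {"x":0,"y":0,"z":-0.15,"turn":0,"jaw":3},
  {"x":0,"y":0,"z":-0.1,"turn":0,"jaw":3},
  {"x":0,"y":0,"z":0,"turn":0,"jaw":3},
  {"x":0,"y":0,"z":0,"turn":0,"jaw":3},
])

```text
t: 23.08
tool_pos: [0.483, 0.0191, -0.0119]
tool_rot: [-0.0, -2.221, 2.221]
contact_force: [0.2, 0.8, -1.4]
opening: 0.0351
```

play_rows([
  {"x":0,"y":0,"z":-0.1,"turn":0,"jaw":3},
  {"x":0,"y":0,"z":-0.05,"turn":0,"jaw":3},
  {"x":0,"y":0,"z":0,"turn":0,"jaw":3},
  {"x":0,"y":0,"z":0,"turn":0,"jaw":3},
])

```text
t: 23.42
tool_pos: [0.4831, 0.0191, -0.012]
tool_rot: [0.001, -2.221, 2.221]
contact_force: [-5.6, 0.7, 8.7]
opening: 0.035
```

Contact at the predicted -0.012. Releasing slowly, then straight up.

play_rows([
  {"x":0,"y":0,"z":0.1,"turn":0,"jaw":3.6},
  {"x":0,"y":0,"z":0,"turn":0,"jaw":4},
  {"x":0,"y":0,"z":0,"turn":0,"jaw":4.6},
  {"x":0,"y":0,"z":0,"turn":0,"jaw":4.8},
  {"x":0,"y":0,"z":0,"turn":0,"jaw":4.8},
  {"x":0,"y":0,"z":1,"turn":0,"jaw":4.8},
  {"x":0,"y":0,"z":2,"turn":0,"jaw":4.8},
  {"x":0,"y":0,"z":2.5,"turn":0,"jaw":4.8},
])

```text
t: 24.08
tool_pos: [0.4812, 0.0193, 0.0419]
tool_rot: [0.004, -2.22, 2.219]
contact_force: [0.1, -0.7, -0.5]
opening: 0.0478
```

play_rows([
  {"x":0,"y":0,"z":3,"turn":0,"jaw":4.8},
  {"x":0,"y":0,"z":3,"turn":0,"jaw":4.8},
  {"x":0,"y":0,"z":3,"turn":0,"jaw":4.8},
  {"x":0,"y":0,"z":2,"turn":0,"jaw":4.8},
  {"x":0,"y":0,"z":0,"turn":0,"jaw":4.8},
  {"x":0,"y":0,"z":0,"turn":0,"jaw":4.8},
  {"x":0,"y":0,"z":0,"turn":0,"jaw":4.8},
])

```text
t: 24.67
tool_pos: [0.4824, 0.0192, 0.1519]
tool_rot: [0.001, -2.221, 2.221]
contact_force: [0.4, 0.4, -1.0]
opening: 0.0478
```

```bash
python3 look.py d1 230 120 200 200 100; python3 - <<'E'
from h import *
d=eyes.get_image("scene");cv2.imwrite("pics/d2.png",cv2.resize(d["img"][:,:,::-1],(800,600)))
E
```

```text
[0.4824 0.0192 0.1519] [-1.2e-03  1.0e-04 -1.0e+00] az -90.01 F [ 0.4  0.4 -1. ] op 0.0478 t 24.6667 q6 1.46
```

View pics/d1.png

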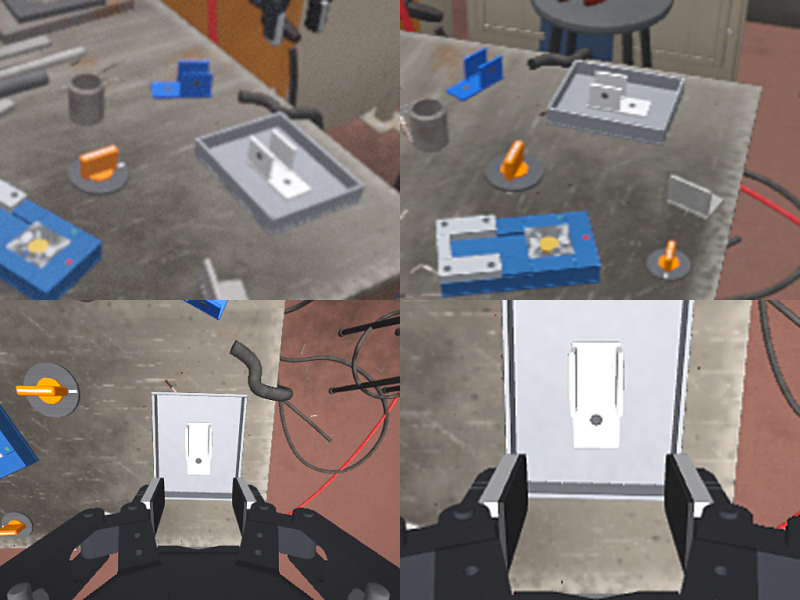

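View pics/d2.png

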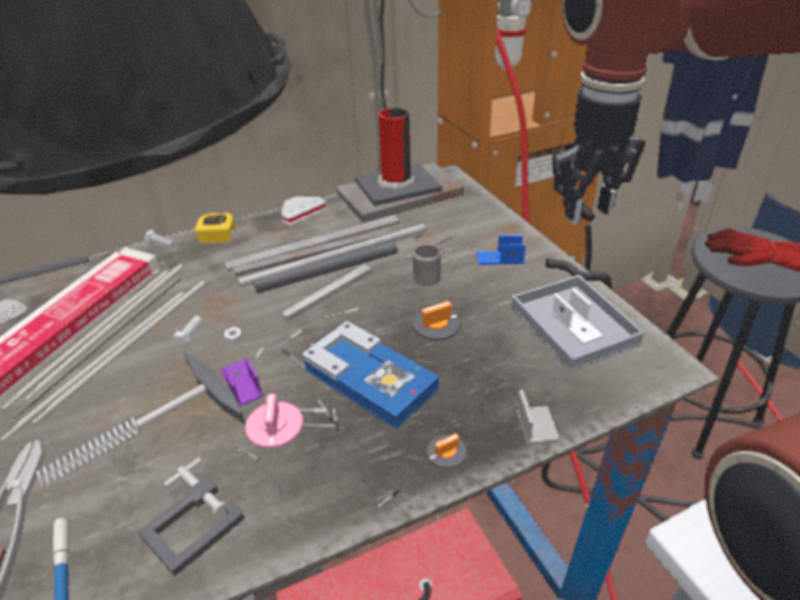

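The scene picture shows the bracket flat in the tray at (577,318) and the cap standing on the bench at (437,318). The other things look unmoved and the gripper is clear, so I'll hand it in.

```bash
python3 -c "
from station import finish_job
print(finish_job())"
```

```text
the job is handed in; nothing more can be done
None
```

The job is done and handed in at about 25 s of the 61 s allowed; no verdict came back.

**Cap:** I pushed it down about 7 mm (7.9–9.5 N on the wrist), turned it 65° anticlockwise while holding it down, and lifted it straight out. It was set on the bench at about (0.55, 0.22). I let go only after the force showed its foot was on the bench.

**Bracket:** I gripped it across both sides, lifted it straight out of the die and lowered it into the middle of the grey tray. I let go only once the force showed it was resting on the tray floor.

**Last checks:** The final pictures show the cap upright and clear of the die and the bracket flat on its base in the tray. The look-alikes and the other things on the bench look unmoved, compared by eye. The gripper is clear, with no load on it.

**What disagreed:** All three cameras showed the fingertips 35–40 mm above the reported TCP, so I set the grip heights from the pictures and force instead. The objects then touched the bench and tray floor within 1 mm of where that predicted. My first four move calls were refused as invalid, so nothing moved until I filled in every number in each row.

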